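Load the clay cartridges and float the ram

ROBOT

A 6-joint arm with a two-finger parallel gripper is mounted at the origin on the work surface. World frame = base frame: x ahead of the robot, y to its left, z up, the work surface at z = 0. Lengths are in m, angles in rad, forces in N, time in s.
With the tool pointing down it reaches from about 0.375 to 0.975 m from the base axis. Payload 3.8 kg.
Tool frame: the origin (TCP) lies midway between the tips of the shut fingers; the grasp point (between the pads) lies 19 mm behind it; z points along the fingers, y is the direction in which the jaws open and shut (so a half turn about z gives the same grasp; the last joint's range is limited). The gripper opens to 85 mm and grips with 20 to 120 N. Pads are 22 mm wide; open, the fingers measure 114 mm over their backs; the gripper's body (76 mm by 85 mm) begins 54 mm behind the grasp point. The pads swing forward as they close: fully open they stand 13 mm farther back than shut.
Start: joints at [1.129, 0.264, 1.604, -0, 1.274, -0.037], TCP at [0.266, 0.62, 0.231] pointing down, gripper open.
Joint ranges: [-2.63, 2.63], [-0.94, 2.18], [0.31, 2.57], [-1.31, 4.45], [0, 2.66], [-2.55, 2.55]. Speed limits (rad/s): [2.57, 2.57, 3.14, 3.14, 3.14, 3.14].

INTERFACE

Orientations are given as a rotation vector (axis times angle).
In Python, from workcell import bot gives the robot as it stands. The module is installed in compiled form; this text tells all that it offers.
- The arm moves only by the tool move_arm, never from a script. Its argument "steps" is a list of rows, each a list of 5 numbers: the shift along the tool's x, y, z in mm, then the turn about the tool's z in degrees, then the opening in per cent of the stroke, from 0 (shut) to 100 (fully open). In form: [[tx, ty, tz, turn, claw], ...]. A call has 1 to 20 rows; each row is the pose to reach, as a shift and turn from the pose commanded when the call began, along the tool's axes at that moment; what a row does not reach only later rows make up. A row lasts 1/10 s, in which the tool goes at most 50 mm and 8.59 degrees, less where a joint would pass 70% of its speed; a pose out of reach is approached as far as the arm can. A call with a gripper value outside its range is refused whole. The fingers move at their own pace and stop on an object; "newtons" is the grip in N (left out, the last holds). Time passes only in rows, so rows that repeat a pose let the fingers close. It gives the time, the measured TCP pose, the force and the opening at its end, in the units of the state.
- bot.read_state(): the state, without advancing time (a new reading comes with each control period).
- bot.read_camera(name): name is "scene" or "side" or "wrist"; returns a dict with "pixels" (400x640x3 uint8, red, green, blue), "depth" (400x640 float32, m along the optical axis (not along the pixel's ray), 0 where there is no reading), "fovy" (degrees; the focal length in pixels is half the picture's height over the tangent of half this angle, whatever the lens; pixels are square), "cx", "cy" (the principal point, pixels), "xyz" and "attitude" of the camera in the world. Camera axes: x right, y up, looking along -z (the intrinsics and any distortion apply to the point x, -y, -z); pixel columns grow to the right and rows downward; lengths in m; the calibration is good to about 2 mm. The wrist camera is an equidistant fisheye: a pixel r from the principal point sees the ray r / f radians off the axis. A picture is of the moment at which its call begins.
- bot.finish_job(): hands the job in, once; it reports no verdict.
The state is a dict: "time": time; "q": joint angles; "joint_vel": joint speeds; "joint_torque": joint torques, N m; "tool_pos": TCP position; "tcp_rot": TCP orientation; "wrist_force": force on the tool from outside, world axes, zero at the start; "torque": the same for the moment, N m; "width": opening from 0.0 (shut) to 1.0 (fully open).
Only numpy, scipy, OpenCV 4.12 (cv2) and the standard library are available. Lean on these libraries where they do the work, as an engineer would, in place of code of your own. Each camera call takes 0.05 s, during which the arm holds its last target.

TASK

Stand every clay cartridge that is on the table upright in single file in the press's feed lane, between the guide rails and ahead of the pusher, bringing them in at the loading gap and working them along towards the end stop under the clear guard to make room. Only when all are in the lane and let go, push the hydraulic valve lever over its stiff detent so that it stays in the float notch, which frees the ram. Then slide the pusher by hand along the lane until the whole row is closed up tight against the end stop with the pusher against the last cartridge; leave the lever in float, and leave the tile, dish, disc and spanner where they lie.

Things in the scene. Friction and masses are not known exactly. Their poses are not given: they have to be found in the camera images.
- cartridge_1: clay-printer cartridge standing upright, 90 mm high: white tube 56 mm in diameter with a steel foot of the same width, 18 mm high, grey collar at 72 to 78 mm, grey nozzle 20 mm in diameter on top; about 0.25 kg, centre of mass 16 mm up; pushed above 35 mm it may topple. Origin: centre of its underside, z up. Three to five of the five are present; an absent one has no pose
- cartridge_2: clay-printer cartridge standing upright, 90 mm high: white tube 56 mm in diameter with a steel foot of the same width, 18 mm high, grey collar at 72 to 78 mm, grey nozzle 20 mm in diameter on top; about 0.25 kg, centre of mass 16 mm up; pushed above 35 mm it may topple. Origin: centre of its underside, z up. Three to five of the five are present; an absent one has no pose
- cartridge_3: clay-printer cartridge standing upright, 90 mm high: white tube 56 mm in diameter with a steel foot of the same width, 18 mm high, grey collar at 72 to 78 mm, grey nozzle 20 mm in diameter on top; about 0.25 kg, centre of mass 16 mm up; pushed above 35 mm it may topple. Origin: centre of its underside, z up. Three to five of the five are present; an absent one has no pose
- cartridge_4: clay-printer cartridge standing upright, 90 mm high: white tube 56 mm in diameter with a steel foot of the same width, 18 mm high, grey collar at 72 to 78 mm, grey nozzle 20 mm in diameter on top; about 0.25 kg, centre of mass 16 mm up; pushed above 35 mm it may topple. Origin: centre of its underside, z up. Three to five of the five are present; an absent one has no pose
- cartridge_5: clay-printer cartridge standing upright, 90 mm high: white tube 56 mm in diameter with a steel foot of the same width, 18 mm high, grey collar at 72 to 78 mm, grey nozzle 20 mm in diameter on top; about 0.25 kg, centre of mass 16 mm up; pushed above 35 mm it may topple. Origin: centre of its underside, z up. Three to five of the five are present; an absent one has no pose
- lane: fixed press bed with the feed lane, 620 mm long, beyond the cartridges, running roughly left to right, end stop on the robot's left. The lane floor is a thin sheet flush with the table. Origin on the table under the lane's centre line, 240 mm from the end stop; x along the lane from the end stop towards the pusher, y across it, away from the robot, z up
- lane_stop (a point): point on the lane's floor (level with the table) at the face of the end stop, on the centre line; axes as the lane. Between the aluminium guide rails the lane is 64 mm wide (y -32 to 32 mm here); each rail is 12 mm thick and 22 mm high, from x 0 to 530 mm; the one nearer the robot has a loading gap from x 250 to 380 mm. Beyond the guard the lane is open above
- lane_guard (a point): centre of the upper side of the fixed clear-plastic guard over the lane. On four grey posts it covers the lane from 10 mm behind the stop's face to 190 mm from it, 112 mm wide, underside 119 mm and frame top 135 mm above the lane floor. Cartridges pass beneath it, but must enter beyond it and be worked along. Axes as the lane
- ram (a point): middle of the hydraulic cylinder on the lane's far side: 44 mm in diameter, axis along the lane, 92 mm from the centre line, 52 mm above the lane floor, from 50 mm behind the stop's face to 200 mm from it, hoses up to 125 mm high; its rod runs on to an arm of the pusher. Axes as the lane
- pusher (a joint): travel of the pusher towards the end stop in m, 0 (fully back) to 0.25; starts at 0 to 0.025. Its nose is 0.400 minus this from the end stop. Unless the valve is in float, a brass pin beside the far rail (404 mm from the stop, 74 mm above the floor) blocks it at 0.03. In float it slides with 2 N of friction plus up to 14 N for the cartridges, and stays where left
- pusher_nose (a point): middle of the pusher's front face, at the lane floor. The pusher is a steel block 90 mm long (behind the nose, +x), 58 mm wide, 54 mm high, with an arm to the rod on its far side. Axes as the lane
- pusher_handle (a point): centre of the black grip, a cylinder 28 mm in diameter and 30 mm high, on top of the pusher's upright post (20 mm in diameter); 75 mm behind the nose and 140 mm above the lane floor. Axes as the lane
- valve: fixed grey hydraulic valve box at the robot's right, 170 x 85 x 52 mm, with two steel cheeks up to 73 mm high beside the lever. Origin: centre of its underside; x is the direction in which the lever is pushed (away from the robot), z up. The lever's pivot is 58 mm above the origin, its axis along y
- lever (a joint): valve lever in rad, 0 in the hold notch (leaning 0.35 rad back towards the robot), growing as it is pushed away from the robot; loose up to about 0.1, then a stiff detent hump with its top at 0.40, then the float notch at 0.70 to 0.75 (its end, leaning 0.4 rad away). Passing the hump takes up to about 12 N at the knob; let go before 0.40 it springs back to 0.1, beyond it snaps into float and stays
- lever_knob (a point): centre of the black ball knob, 34 mm in diameter, at the end of the lever (steel bar 12 mm in diameter), 130 mm from the pivot; in hold it is 45 mm behind the pivot and 180 mm above the table
- plaster_tile: plaster test tile 75 x 55 x 16 mm. Origin under its centre. Bystander, to be left where it is.
- dish: terracotta dish, 72 mm in diameter, 20 mm high. Origin under its centre. Bystander, to be left where it is.
- puck: wooden disc, 60 mm in diameter, 18 mm high. Origin under its centre. Bystander, to be left where it is.
- spanner: steel spanner lying flat at the left. Origin under its middle. Bystander, to be left where it is.
There are look-alikes about, which are no part of the job. What is shaped like the cartridge_3 but orange or pink is not meant.

How it is judged:
By the outcome, as a careful person would: the job done as asked, in the order asked, and still so for the second after the job is handed in, with the robot touching nothing.
Of cartridge_1, cartridge_2, cartridge_3, cartridge_4, cartridge_5 only 3 to 5 are there at a start; the rules pass over those that are not, and their reading is None.
At some moment in a run one of cartridge_1, cartridge_2, cartridge_3, cartridge_4, cartridge_5 may be knocked a few centimetres aside while the robot is not near it.
Once in a run the grip may slacken for a moment while it holds something.
It also fails if it takes over 210 s, if anything falls off the work surface, if the arm or the gripper's body presses on something with over 40 N, if the wrist force passes 120 N, or if a joint passes its speed limit or range.

## Working session

There is one attempt and no reset: what is moved stays moved. The work goes in short steps, Python scripts to look and compute and a tool call to move; the robot and the scene stay as the last step left them, time stands still between calls to the robot, and variables do not carry over. Pictures are saved under pics/ and viewed, and the job is handed in when it is done.

Besides the shell and the picture viewer there is one more tool, called as name(argument=value, ...), one argument or row to a line, values as JSON. move_arm: Moves the arm, as the interface text tells. Its arguments: {"type":"object","properties":{"steps":{"type":"array","items":{"type":"array","items":{"type":"number"}}},"newtons":{"type":"number"}},"required":["steps"]}

```bash
mkdir -p pics; cat > h.py <<'E'
import numpy as np, cv2, pickle
from scipy.spatial.transform import Rotation as R
from workcell import bot
def cam(name,save=None):
    c=bot.read_camera(name)
    if save:
        cv2.imwrite('pics/'+save+'.png',cv2.cvtColor(c['pixels'],cv2.COLOR_RGB2BGR))
    return c
def rot(c):
    a=np.array(c['attitude'],float)
    if a.shape==(3,3): return a
    if a.size==3: return R.from_rotvec(a).as_matrix()
    return R.from_quat(a).as_matrix()
def f_(c): return 200/np.tan(np.radians(c['fovy'])/2)
E
python3 - <<'E'
from h import *
print(bot.read_state())
for n in ['scene','side','wrist']:
    c=cam(n,n+'0')
    print(n,{k:(v if k not in('pixels','depth') else (v.shape,(v==0).mean())) for k,v in c.items()})
    pickle.dump(c,open(n+'0.pkl','wb'))
E
```

```text
{'time': 0.0, 'q': array([ 1.12910244e+00,  2.64778504e-01,  1.60539432e+00, -1.14856332e-05,
        1.27372594e+00, -3.68782705e-02]), 'joint_vel': array([-0.00096817,  0.0009817 , -0.00144294, -0.00097877,  0.0009881 ,
        0.00059835]), 'joint_torque': array([ 1.85894874e-03, -5.15113091e+01, -3.67311716e+01, -1.33612247e-05,
        1.30291883e-02,  3.73048579e-06]), 'tool_pos': array([0.26551871, 0.61976721, 0.229934  ]), 'tcp_rot': array([-0.63143655, -3.0769324 ,  0.0035227 ]), 'wrist_force': array([-0.44122125, -0.35137027, -0.0590017 ]), 'torque': array([ 0.03844061, -0.01182777,  0.00534839]), 'width': 0.9981008013002133}
scene {'pixels': ((400, 640, 3), np.float64(0.0006158854166666667)), 'depth': ((400, 640), np.float64(0.00405078125)), 'fovy': 57.203542132934764, 'cx': 322.7823891766457, 'cy': 198.71203659514993, 'xyz': array([0.98284445, 0.4474373 , 0.63401996]), 'attitude': array([0.45145457, 1.06066579, 2.14122182])}
side {'pixels': ((400, 640, 3), np.float64(0.0)), 'depth': ((400, 640), np.float64(0.0039453125)), 'fovy': 42.493551395482825, 'cx': 316.525081794806, 'cy': 196.6378010687254, 'xyz': array([ 0.04054111, -0.75877627,  1.04503719]), 'attitude': array([ 0.75212122, -0.21636918, -0.54967734])}
wrist {'pixels': ((400, 640, 3), np.float64(0.00937109375)), 'depth': ((400, 640), np.float64(0.004671875)), 'fovy': 65.70646984690485, 'cx': 318.0611817303157, 'cy': 193.65724885996298, 'xyz': array([0.19180508, 0.65130929, 0.37232317]), 'attitude': array([-0.27579143, -0.17746773,  1.15688141])}
```

View pics/scene0.png

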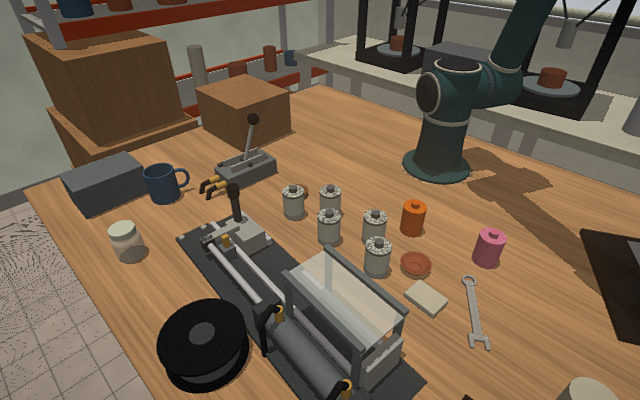

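View pics/side0.png

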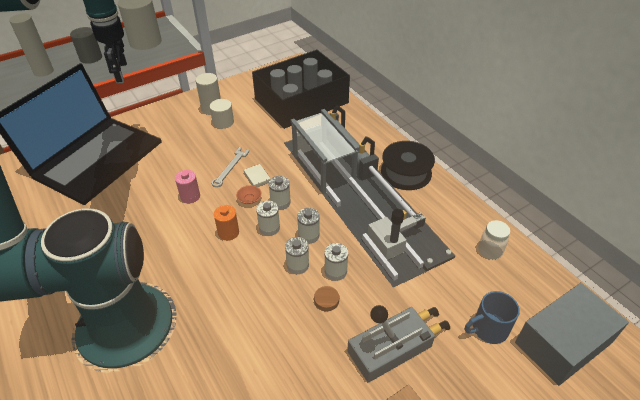

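View pics/wrist0.png

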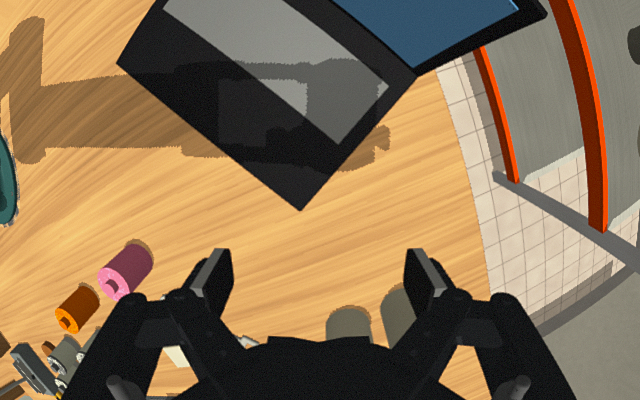

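Cartridges in the scene view are at (293,202), (330,197), (329,226), (374,226) and (377,256). The look-alikes are orange (413,217) and pink (489,247). In the side view the lever knob is at (379,313), the pusher grip at (397,217) and the puck at (326,298). Next I'll measure positions.

```bash
cat >> h.py <<'E'
def cloud(c):
    f=f_(c);h,w=c['depth'].shape
    u,v=np.meshgrid(np.arange(w),np.arange(h));d=c['depth']
    P=np.stack([(u-c['cx'])/f*d,-(v-c['cy'])/f*d,-d],-1)
    return P@rot(c).T+np.array(c['xyz'])
def proj(c,p):
    f=f_(c);q=(np.asarray(p)-c['xyz'])@rot(c)
    return np.stack([c['cx']+f*q[...,0]/-q[...,2],c['cy']-f*q[...,1]/-q[...,2]],-1)
def ray(c,u,v,z):
    f=f_(c);d=rot(c)@np.array([(u-c['cx'])/f,-(v-c['cy'])/f,-1.])
    return c['xyz']+d*(z-c['xyz'][2])/d[2]
E
python3 - <<'E'
from h import *
S=0.001
x0,y0=0.25,-0.5
M=np.zeros((1000,800)); img=np.zeros((1000,800,3),np.uint8)
for n in ['scene','side']:
    c=pickle.load(open(n+'0.pkl','rb'))
    P=cloud(c); ok=(c['depth']>0)
    i=((P[...,1]-y0)/S).astype(int); j=((P[...,0]-x0)/S).astype(int)
    ok&=(i>=0)&(i<1000)&(j>=0)&(j<800)&(P[...,2]<0.25)
    order=np.argsort(P[...,2][ok])
    ii,jj,zz=i[ok][order],j[ok][order],P[...,2][ok][order]
    cc=c['pixels'][ok][order]
    H=np.zeros((1000,800)); H[ii,jj]=zz
    I=np.zeros((1000,800,3),np.uint8); I[ii,jj]=cc
    print(n,'table z',np.median(zz[(zz<0.02)]))
    k=np.ones((3,3),np.uint8)
    I=cv2.dilate(I,k);
    out=I[::-1] # y up
    cv2.imwrite(f'pics/top_{n}.png',cv2.cvtColor(cv2.resize(out[:, :],(480,600)),cv2.COLOR_RGB2BGR))
# cartridges: collar/tube tops
    Z=P[...,2]
    m=(ok&(Z>0.066)&(Z<0.1)).astype(np.uint8)
    nl,L,st,ce=cv2.connectedComponentsWithStats(m)
    for k in range(1,nl):
        if st[k,4]>40:
            s=L==k; print(n,ce[k].round(),st[k,4],P[s].mean(0).round(3),P[s].min(0).round(3),P[s].max(0).round(3))
E
```

```text
scene table z 0.0004111450104694603
scene [244. 157.] 244 [ 0.469 -0.376  0.073] [ 0.407 -0.41   0.066] [ 0.529 -0.35   0.099]
scene [160. 174.] 480 [ 0.689 -0.457  0.079] [ 0.626 -0.501  0.066] [ 0.731 -0.422  0.092]
scene [292. 192.] 296 [ 0.492 -0.137  0.078] [ 0.46  -0.173  0.066] [ 0.516 -0.114  0.092]
scene [330. 192.] 301 [ 0.424 -0.07   0.078] [ 0.39  -0.104  0.066] [ 0.448 -0.046  0.092]
scene [414. 208.] 354 [0.327 0.122 0.078] [0.291 0.09  0.066] [0.352 0.146 0.092]
scene [236. 212.] 93 [ 0.643 -0.168  0.084] [ 0.632 -0.18   0.066] [ 0.65  -0.162  0.1  ]
scene [328. 217.] 379 [ 0.499 -0.003  0.078] [ 0.465 -0.035  0.066] [0.522 0.021 0.093]
scene [375. 218.] 375 [0.425 0.076 0.079] [0.391 0.044 0.066] [0.449 0.101 0.093]
scene [121. 230.] 489 [ 0.859 -0.298  0.082] [ 0.83  -0.334  0.066] [ 0.885 -0.276  0.087]
scene [219. 233.] 265 [ 0.704 -0.15   0.068] [ 0.657 -0.171  0.066] [ 0.747 -0.121  0.076]
scene [492. 237.] 467 [0.297 0.302 0.078] [0.259 0.273 0.066] [0.319 0.328 0.092]
scene [378. 247.] 487 [0.497 0.14  0.079] [0.464 0.109 0.066] [0.521 0.166 0.092]
scene [288. 
[... 1509 characters left out ...]
 407 [ 0.853 -0.309  0.082] [ 0.827 -0.335  0.066] [ 0.887 -0.279  0.09 ]
side [394. 234.] 75 [ 0.635 -0.18   0.084] [ 0.629 -0.186  0.067] [ 0.646 -0.169  0.1  ]
side [296. 247.] 404 [ 0.417 -0.08   0.077] [ 0.39  -0.106  0.066] [ 0.446 -0.047  0.093]
side [336. 253.] 410 [ 0.485 -0.147  0.078] [ 0.459 -0.173  0.066] [ 0.517 -0.114  0.093]
side [496. 309.] 628 [ 0.686 -0.462  0.08 ] [ 0.622 -0.501  0.066] [ 0.734 -0.426  0.093]
side [398. 318.] 77 [ 0.5   -0.362  0.071] [ 0.474 -0.366  0.066] [ 0.529 -0.356  0.076]
side [373. 332.] 76 [ 0.434 -0.358  0.071] [ 0.409 -0.362  0.066] [ 0.461 -0.353  0.076]
side [398. 341.] 187 [ 0.464 -0.404  0.071] [ 0.407 -0.41   0.066] [ 0.527 -0.394  0.076]
```

View pics/top_scene.png

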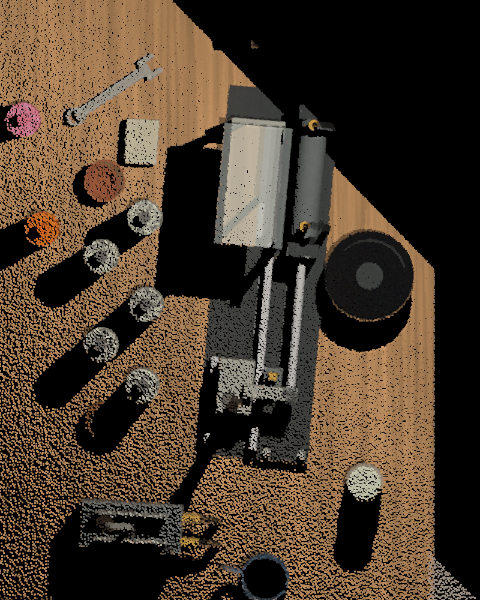

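View pics/top_side.png

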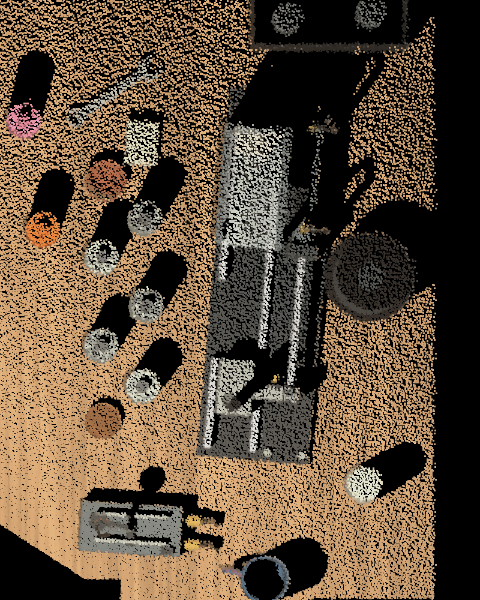

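```bash
python3 - <<'E'
from h import *
# crops enlarged
for n,(a,b,c_,d) in {'scene':(200,400,150,430),'side':(100,300,250,470)}.items():
    c=pickle.load(open(n+'0.pkl','rb'))
    im=cv2.cvtColor(c['pixels'],cv2.COLOR_RGB2BGR)[a:b,c_:d]
    im=cv2.resize(im,None,fx=2.8,fy=2.8,interpolation=cv2.INTER_CUBIC)
    cv2.imwrite(f'pics/crop_{n}.png',im)
# heights of lane features: points z in 15..30mm and rail; steel pusher top z~54; grip
for n in ['scene','side']:
    c=pickle.load(open(n+'0.pkl','rb'));P=cloud(c);Z=P[...,2]
    inb=(P[...,0]>.55)&(P[...,0]<.85)&(P[...,1]>-.4)&(P[...,1]<.45)&(c['depth']>0)
    for lo,hi,nm in [(.018,.026,'rail'),(.051,.058,'pushertop'),(.126,.16,'grip/guard'),]:
        m=(inb&(Z>lo)&(Z<hi)).astype(np.uint8)
        nl,L,st,ce=cv2.connectedComponentsWithStats(m,connectivity=8)
        for k in range(1,nl):
            if st[k,4]>30:
                s=L==k;print(n,nm,ce[k].round(),st[k,4],P[s].mean(0).round(3),P[s].min(0).round(3),P[s].max(0).round(3))
E
```

```text
scene rail [215. 189.] 34 [ 0.589 -0.361  0.023] [ 0.558 -0.369  0.018] [ 0.611 -0.354  0.026]
scene rail [215. 225.] 52 [ 0.673 -0.232  0.022] [ 0.666 -0.25   0.018] [ 0.68  -0.213  0.024]
scene rail [256. 265.] 555 [ 0.681 -0.054  0.022] [ 0.601 -0.177  0.018] [0.718 0.071 0.026]
scene rail [321. 338.] 581 [0.71  0.178 0.022] [0.696 0.088 0.018] [0.722 0.259 0.025]
scene rail [374. 377.] 103 [0.699 0.294 0.022] [0.64  0.273 0.018] [0.735 0.303 0.026]
scene pushertop [247. 228.] 491 [ 0.642 -0.133  0.054] [ 0.611 -0.188  0.051] [ 0.689 -0.097  0.058]
scene pushertop [229. 221.] 35 [ 0.658 -0.184  0.054] [ 0.646 -0.191  0.051] [ 0.668 -0.176  0.057]
scene pushertop [216. 244.] 35 [ 0.724 -0.136  0.056] [ 0.707 -0.148  0.051] [ 0.736 -0.102  0.058]
scene pushertop [232. 273.] 283 [ 0.747 -0.043  0.056] [ 0.736 -0.167  0.051] [0.759 0.056 0.058]
scene pushertop [296. 363.] 173 [0.786 0.195 0.055] [0.777 0.105 0.051] [0.793 0.269 0.058]
scene pushertop [393. 354.] 33 [0.662 0.301 0.054] [0.64  0.299 0.051] [0.682 0.303 0.058]
scene pushertop [366. 373.] 70 [0.718 0.289 0.055] [0.686 0.2
[... 1188 characters left out ...]
 [0.845 0.047 0.058]
side pushertop [388. 187.] 260 [ 0.743 -0.022  0.055] [ 0.728 -0.139  0.051] [0.778 0.094 0.058]
side pushertop [385. 232.] 430 [ 0.639 -0.144  0.053] [ 0.611 -0.193  0.051] [ 0.675 -0.101  0.058]
side pushertop [414. 225.] 38 [ 0.714 -0.167  0.054] [ 0.679 -0.172  0.051] [ 0.744 -0.162  0.058]
side pushertop [491. 242.] 71 [ 0.835 -0.314  0.055] [ 0.825 -0.338  0.051] [ 0.849 -0.278  0.058]
side grip/guard [340. 129.] 272 [0.72  0.178 0.133] [0.705 0.083 0.126] [0.738 0.287 0.139]
side grip/guard [309. 141.] 287 [0.622 0.184 0.132] [0.608 0.094 0.126] [0.646 0.294 0.14 ]
side grip/guard [397. 216.] 159 [ 0.636 -0.179  0.146] [ 0.625 -0.19   0.126] [ 0.65  -0.162  0.158]
```

```bash
python3 - <<'E'
from h import *
from scipy.optimize import least_squares
for n in ['scene','side']:
    c=pickle.load(open(n+'0.pkl','rb'));P=cloud(c);Z=P[...,2]
    g=c['pixels'].astype(float).mean(-1)
    ok=(c['depth']>0)&(Z>.019)&(Z<.0255)
    # far rail top: predicted line
    def band(xa,ya,xb,yb,w):
        t=(P[...,1]-ya)/(yb-ya); return ok&(t>0)&(t<1)&(abs(P[...,0]-(xa+t*(xb-xa)))<w)
    for nm,a in {'far':(.713,.06,.69,-.09,.014),'near1':(.60,-.14,.592,-.24,.014),'near0':(.63,.12,.618,.05,.016)}.items():
        s=band(*a); q=P[s]
        if len(q)<20: print(n,nm,len(q));continue
        pf=np.polyfit(q[:,1],q[:,0],1);r=q[:,0]-np.polyval(pf,q[:,1])
        print(n,nm,len(q),'x=%.4f+%.4f y'%(pf[1],pf[0]),'spread',np.percentile(r,[3,97]).round(4),'y',q[:,1].min().round(3),q[:,1].max().round(3),'z',q[:,2].mean().round(4))
E
```

```text
scene far 254 x=0.6949+0.1099 y spread [-0.0057  0.0051] y -0.09 0.059 z 0.0218
scene near1 8
scene near0 0
side far 108 x=0.6944+0.1138 y spread [-0.0049  0.0056] y -0.081 0.059 z 0.0212
side near1 133 x=0.6197+0.1033 y spread [-0.0061  0.0075] y -0.24 -0.14 z 0.0216
side near0 60 x=0.6175+0.0750 y spread [-0.0081  0.0059] y 0.05 0.116 z 0.0216
```

View pics/crop_scene.png

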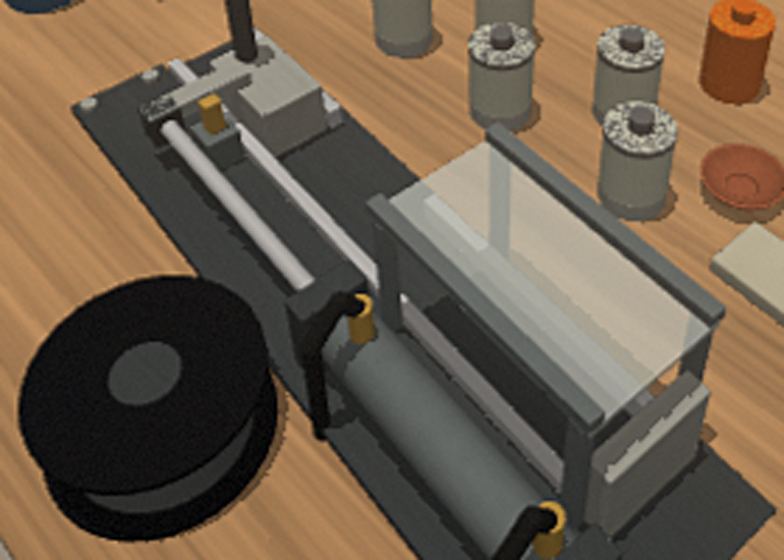

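View pics/crop_side.png

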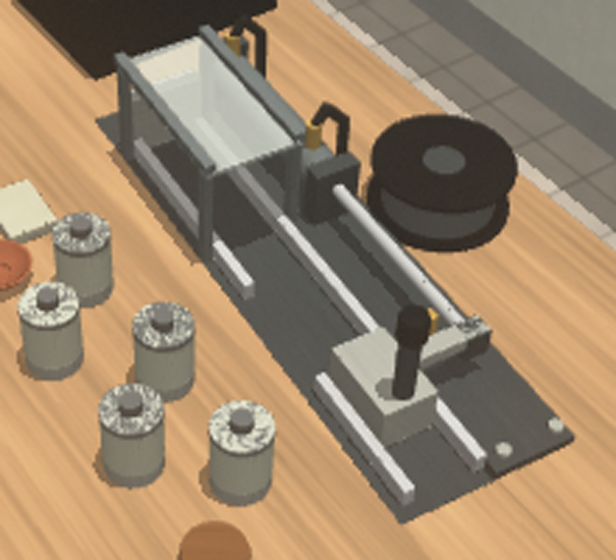

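```bash
python3 - <<'E'
from h import *
from scipy.optimize import least_squares
Q=[]
for n in ['scene','side']:
    c=pickle.load(open(n+'0.pkl','rb'));P=cloud(c);Z=P[...,2]
    g=c['pixels'].min(-1)
    ok=(c['depth']>0)&(Z>.019)&(Z<.0245)&(P[...,1]>-.25)&(P[...,1]<.27)
    xf=.6947+.109*P[...,1]; 
    f=P[ok&(abs(P[...,0]-xf)<.011)&((P[...,1]>-.09))]
    e=P[ok&(abs(P[...,0]-xf+.0764)<.011)]
    def res(p,which=None):
        a,b=p; s=np.sqrt(1+b*b)
        r=[]
        if len(f): r.append((f[:,0]-a-b*f[:,1])/s-.038)
        if len(e): r.append((e[:,0]-a-b*e[:,1])/s+.038)
        return np.concatenate(r)
    r=least_squares(res,[.657,.11],loss='soft_l1',f_scale=.004)
    print(n,len(f),len(e),r.x, 'far med',np.median(((f[:,0]-r.x[0]-r.x[1]*f[:,1])))-.0382,
      'near', np.median(((e[:,0]-r.x[0]-r.x[1]*e[:,1])))+.0382)
    for nm,q in(('far',f),('near',e)):
        ys=np.sort(q[:,1]); gaps=np.where(np.diff(ys)>.012)[0]
        print(nm,'segments',[ (ys[i].round(3),ys[j].round(3)) for i,j in zip(np.r_[0,gaps+1],np.r_[gaps,len(ys)-1])])
    # valve / lever: dark knob
    m=(c['depth']>0)&(Z>.15)&(Z<.21)&(abs(P[...,1]+.37)<.08)&(P[...,0]>.3)&(P[...,0]<.6)
    q=P[m];print('knob',len(q),q.mean(0).round(3),q.min(0).round(3),q.max(0).round(3))
    m=(c['depth']>0)&(Z>.12)&(Z<.165)&(abs(P[...,1]+.17)<.05)&(abs(P[...,0]-.64)<.05)
    q=P[m];print('grip',len(q),q.mean(0).round(3),q.min(0).round(3),q.max(0).round(3))
    m=(c['depth']>0)&(Z>.048)&(Z<.056)&(P[...,1]>-.4)&(P[...,1]<-.33)&(P[...,0]>.35)&(P[...,0]<.6)
    q=P[m];print('valvetop',len(q),q.mean(0).round(3),np.percentile(q,[1,99],axis=0).round(3))
E
```

```text
scene 845 58 [0.65542066 0.09207868] far med 1.2032122583174876e-05 near -0.00044713312665770055
far segments [(np.float64(-0.09), np.float64(0.071)), (np.float64(0.088), np.float64(0.258))]
near segments [(np.float64(-0.237), np.float64(-0.223)), (np.float64(-0.12), np.float64(-0.096)), (np.float64(0.259), np.float64(0.265))]
knob 138 [ 0.429 -0.371  0.18 ] [ 0.411 -0.386  0.151] [ 0.441 -0.36   0.197]
grip 190 [ 0.643 -0.168  0.144] [ 0.627 -0.187  0.12 ] [ 0.653 -0.159  0.157]
valvetop 450 [ 0.478 -0.361  0.052] [[ 0.386 -0.4    0.048]
 [ 0.552 -0.335  0.056]]
side 227 336 [0.65497399 0.08935344] far med -0.0009404877482560511 near 0.0006039971972462074
far segments [(np.float64(-0.081), np.float64(0.18))]
near segments [(np.float64(-0.245), np.float64(-0.097)), (np.float64(0.033), np.float64(0.116)), (np.float64(0.133), np.float64(0.269))]
knob 252 [ 0.42  -0.382  0.189] [ 0.407 -0.395  0.152] [ 0.439 -0.364  0.199]
grip 166 [ 0.636 -0.179  0.145] [ 0.625 -0.19   0.12 ] [ 0.65  -0.162  0.158]
valvetop 1339 [ 0.46  -0.37   0.051] [[ 0.384 -0.398  0.048]
 [ 0.55  -0.338  0.056]]
```

```bash
cat >> h.py <<'E'
S0=np.array([.6802,.2785]);EX=np.array([-.090,-.996]);EY=np.array([.996,-.090])
def L2w(L,y=0): return S0+L*EX+y*EY
def find(tag=None,show=True):
    out=[]
    for n in ['scene','side']:
        c=cam(n,f'{n}_{tag}' if tag else None);P=cloud(c);Z=P[...,2]
        px=c['pixels'].astype(int)
        sat=px.max(-1)-px.min(-1)
        m=((c['depth']>0)&(Z>.0875)&(Z<.094)&(P[...,0]>.3)&(P[...,0]<.75)&(P[...,1]>-.35)&(P[...,1]<.35)&(sat<40)).astype(np.uint8)
        nl,L,st,ce=cv2.connectedComponentsWithStats(m,connectivity=8)
        for k in range(1,nl):
            q=P[L==k]; e=np.ptp(q[:,:2],axis=0)
            if st[k,4]>=12 and e.max()<.03:
                w=(q.min(0)+q.max(0))/2; l=w[:2]-S0
                print(n,'px',ce[k].round(),'n',st[k,4],'xyz',w.round(4),'ext',e.round(3),'lane',(l@EX).round(4),(l@EY).round(4))
def state():
    s=bot.read_state();Rm=R.from_rotvec(s['tcp_rot']).as_matrix()
    print('t',round(s['time'],2),'p',s['tool_pos'].round(4),'F',s['wrist_force'].round(1),'w',round(s['width'],3),'yaw_y',np.degrees(np.arctan2(Rm[1,1],Rm[0,1])).round(2),'q6',s['q'][5].round(2))
    return s,Rm
def plan(*pts,yaw=-5.17):
    s,Rm=state()
    cur=np.degrees(np.arctan2(Rm[1,1],Rm[0,1])); t=(cur-yaw+90)%180-90
    for p in pts:
        print('to',np.round(p,4),'rows',(Rm.T@(np.array(p)-s['tool_pos'])*1000).round(1),'turn',t.round(1))
E
python3 - <<'E'
from h import *
find()
plan((.492,.137,.20),(.492,.137,.027))
E
```

```text
scene px [292. 187.] n 30 xyz [ 0.4865 -0.1436  0.0896] ext [0.022 0.018] lane 0.4379 -0.155
scene px [330. 186.] n 34 xyz [ 0.4187 -0.0755  0.0897] ext [0.019 0.019] lane 0.3761 -0.2286
scene px [236. 209.] n 16 xyz [ 0.6417 -0.1699  0.0907] ext [0.016 0.011] lane 0.45 0.002
scene px [329. 211.] n 43 xyz [ 0.4943 -0.0079  0.0901] ext [0.021 0.02 ] lane 0.302 -0.1594
scene px [375. 212.] n 46 xyz [0.4184 0.0725 0.0899] ext [0.022 0.019] lane 0.2287 -0.2423
scene px [379. 241.] n 55 xyz [0.4909 0.1376 0.0896] ext [0.019 0.017] lane 0.1574 -0.1758
scene px [288. 291.] n 18 xyz [0.7142 0.0972 0.0909] ext [0.01 0.01] lane 0.1775 0.0502
scene px [399. 326.] n 15 xyz [0.6311 0.2867 0.0905] ext [0.009 0.007] lane -0.0037 -0.0496
scene px [356. 362.] n 22 xyz [0.7302 0.275  0.0911] ext [0.01  0.013] lane -0.001 0.0501
side px [278. 180.] n 25 xyz [0.4917 0.1351 0.0902] ext [0.018 0.02 ] lane 0.1598 -0.1748
side px [266. 205.] n 26 xyz [0.4197 0.0709 0.0897] ext [0.018 0.019] lane 0.2302 -0.2407
side px [308. 212.] n 30 xyz [ 0.4936 -0.0107  0.0905] ext [0.018 0.018] lane 0.3048 -0.1598
side px [297. 243.] n 38 xyz [ 0.4191 -0.0763  0.0903] ext [0.02  0.021] lane 0.3769 -0.2282
side px [336. 249.] n 39 xyz [ 0.4873 -0.1446  0.0904] ext [0.019 0.018] lane 0.4388 -0.1541
t 0.25 p [0.2657 0.6201 0.2306] F [-0.1  0.6  0.1] w 1.001 yaw_y 66.8 q6 -0.04
to [0.492 0.137 0.2  ] rows [-398.3 -354.9   31. ] turn 72.0
to [0.492 0.137 0.027] rows [-398.3 -354.7  204. ] turn 72.0
```

The crops show white tubes with grey feet and collars, against plainly orange and pink decoys. I'll take the cartridge at scene (379,241) / side (278,180) first.

move_arm(
  steps=[
    [-398,-355,31,72,100],
    [-398,-355,31,72,100],
    [-398,-355,31,72,100],
    [-398,-355,31,72,100],
    [-398,-355,31,72,100],
    [-398,-355,31,72,100],
    [-398,-355,31,72,100],
    [-398,-355,31,72,100],
    [-398,-355,31,72,100],
    [-398,-355,31,72,100],
    [-398,-355,31,72,100],
    [-398,-355,31,72,100],
    [-398,-355,31,72,100],
  ],
  newtons=40,
)

```text
time: 1.55
tool_pos: [0.4919, 0.1367, 0.2002]
tcp_rot: [-2.322, -2.115, 0.0]
wrist_force: [0.1, 0.9, 0.2]
width: 1.001
```

```bash
python3 - <<'E'
from h import *
find('1'); cam('wrist','wrist_1')
plan((.4915,.1365,.12),(.4915,.1365,.026))
E
```

```text
scene px [292. 187.] n 31 xyz [ 0.4872 -0.1417  0.0895] ext [0.021 0.019] lane 0.4359 -0.1544
scene px [330. 186.] n 34 xyz [ 0.4186 -0.0743  0.09  ] ext [0.022 0.02 ] lane 0.3749 -0.2288
scene px [236. 210.] n 18 xyz [ 0.6417 -0.1684  0.0907] ext [0.016 0.011] lane 0.4486 0.0019
scene px [328. 212.] n 41 xyz [ 0.4947 -0.0084  0.0898] ext [0.021 0.019] lane 0.3025 -0.1589
scene px [375. 212.] n 45 xyz [0.4191 0.072  0.0899] ext [0.022 0.02 ] lane 0.2292 -0.2415
scene px [378. 241.] n 57 xyz [0.4923 0.1377 0.0906] ext [0.02  0.019] lane 0.1571 -0.1745
scene px [287. 291.] n 16 xyz [0.7144 0.0967 0.0906] ext [0.01  0.012] lane 0.178 0.0505
scene px [399. 326.] n 15 xyz [0.631  0.2868 0.0905] ext [0.01  0.006] lane -0.0039 -0.0498
scene px [356. 362.] n 23 xyz [0.73   0.2763 0.091 ] ext [0.011 0.011] lane -0.0022 0.0498
side px [278. 180.] n 26 xyz [0.4916 0.1347 0.0909] ext [0.019 0.02 ] lane 0.1602 -0.1749
side px [266. 205.] n 33 xyz [0.4189 0.0705 0.0902] ext [0.02  0.021] lane 0.2307 -0.2415
side px [308. 212.] n 28 xyz [ 0.493  -0.0087  0.0904] ext [0.016 0.018] lane 0.3029 -0.1606
side px [393. 231.] n 13 xyz [ 0.6316 -0.1765  0.0915] ext [0.004 0.013] lane 0.4576 -0.0074
side px [296. 243.] n 32 xyz [ 0.4189 -0.0769  0.0907] ext [0.02  0.017] lane 0.3775 -0.2283
side px [336. 249.] n 40 xyz [ 0.4871 -0.1445  0.09  ] ext [0.019 0.019] lane 0.4387 -0.1543
t 1.7 p [0.4914 0.1384 0.2003] F [-0.3  0.1  0.2] w 1.0 yaw_y -5.12 q6 0.31
to [0.4915 0.1365 0.12  ] rows [-1.9  0.2 80.3] turn 0.0
to [0.4915 0.1365 0.026 ] rows [ -1.9   0.3 174.3] turn 0.0
```

View pics/scene_1.png

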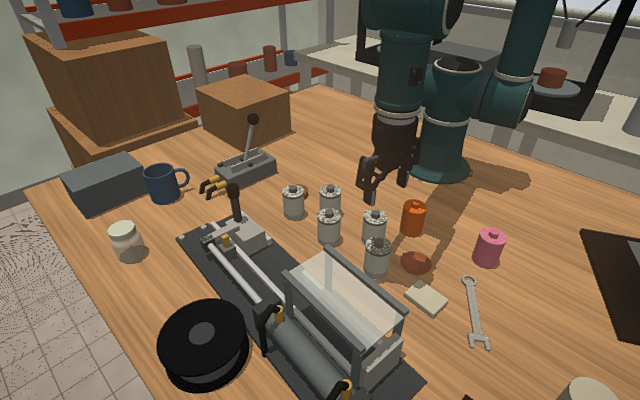

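View pics/wrist_1.png

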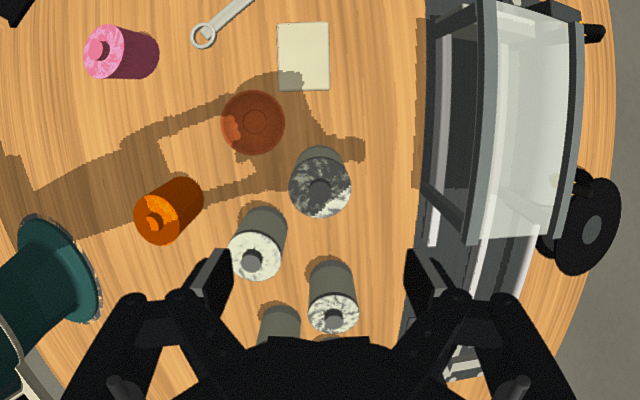

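The scene view shows the gripper above the cartridges. In the wrist view the target is at (320,185), centred between the jaws. Descend and grip.

move_arm(
  steps=[
    [-1,0,50,0,100],
    [-1,0,100,0,100],
    [-1,0,140,0,100],
    [-1,0,165,0,100],
    [-1,0,174,0,100],
    [-1,0,174,0,50],
    [-1,0,174,0,40],
    [-1,0,174,0,40],
    [-1,0,174,0,40],
    [-1,0,174,0,40],
  ],
  newtons=40,
)

```text
time: 2.7
tool_pos: [0.4935, 0.137, 0.0282]
tcp_rot: [2.319, 2.117, 0.005]
wrist_force: [-0.5, 2.1, 5.9]
width: 0.648
```

```bash
python3 - <<'E'
from h import *
find('2')
p=L2w(.295)
s,_=state()
x,y,_=s['tool_pos']
plan((x,y,.145),(p[0]-.10,p[1],.145),(*p,.145),(*p,.0265))
E
```

```text
scene px [292. 187.] n 32 xyz [ 0.486  -0.1423  0.0895] ext [0.02  0.019] lane 0.4366 -0.1555
scene px [330. 187.] n 33 xyz [ 0.418  -0.0751  0.0897] ext [0.02  0.018] lane 0.3758 -0.2293
scene px [236. 210.] n 18 xyz [ 0.6417 -0.1683  0.0906] ext [0.016 0.009] lane 0.4484 0.0019
scene px [328. 211.] n 42 xyz [ 0.4939 -0.008   0.0903] ext [0.02  0.021] lane 0.3021 -0.1597
scene px [397. 232.] n 17 xyz [0.4394 0.1475 0.0909] ext [0.011 0.015] lane 0.1521 -0.228
scene px [360. 254.] n 26 xyz [0.5484 0.1334 0.0904] ext [0.012 0.023] lane 0.1564 -0.1182
scene px [371. 251.] n 13 xyz [0.5257 0.145  0.0909] ext [0.014 0.006] lane 0.1469 -0.1418
scene px [288. 291.] n 19 xyz [0.7145 0.0973 0.0906] ext [0.01  0.011] lane 0.1774 0.0504
scene px [399. 326.] n 16 xyz [0.6315 0.2863 0.0908] ext [0.009 0.008] lane -0.0034 -0.0492
scene px [356. 362.] n 22 xyz [0.7301 0.2758 0.0908] ext [0.01  0.011] lane -0.0018 0.0499
side px [294. 133.] n 13 xyz [0.6311 0.281  0.0907] ext [0.013 0.016] lane 0.0019 -0.0491
side px [323. 169.] n 13 xyz [0.6127 0.1032 0.0915] ext [0.009 0.016] lane 0.1807 -0.0514

[... 270 characters left out ...]
3
side px [395. 232.] n 16 xyz [ 0.6375 -0.1792  0.0907] ext [0.02  0.012] lane 0.4597 -0.0013
side px [296. 243.] n 33 xyz [ 0.4181 -0.0775  0.09  ] ext [0.019 0.021] lane 0.3781 -0.229
side px [336. 249.] n 34 xyz [ 0.4868 -0.1434  0.0904] ext [0.019 0.018] lane 0.4376 -0.1547
t 2.8 p [0.4934 0.137  0.0282] F [-0.6  2.3  7.1] w 0.649 yaw_y -5.21 q6 0.31
t 2.8 p [0.4934 0.137  0.0282] F [-0.6  2.3  7.1] w 0.649 yaw_y -5.21 q6 0.31
to [0.4934 0.137  0.145 ] rows [   0.2    0.4 -116.8] turn -0.0
to [ 0.5537 -0.0153  0.145 ] rows [-146.1   74.2 -116.8] turn -0.0
to [ 0.6537 -0.0153  0.145 ] rows [-137.   173.8 -116.5] turn -0.0
to [ 0.6537 -0.0153  0.0265] rows [-137.2  173.4    2. ] turn -0.0
```

View pics/scene_2.png

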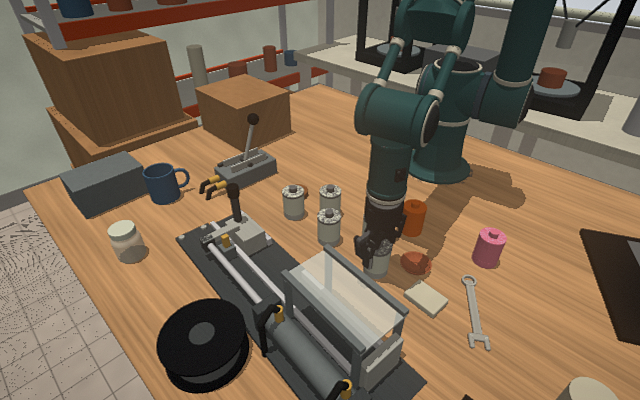

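move_arm(
  steps=[
    [0,0,-50,0,40],
    [0,0,-100,0,40],
    [-20,5,-118,0,40],
    [-65,28,-118,0,40],
    [-110,50,-118,0,40],
    [-137,85,-118,0,40],
    [-137,130,-118,0,40],
    [-137,165,-118,0,40],
    [-137,173,-118,0,40],
    [-137,173,-118,0,40],
    [-137,173,-118,0,40],
  ],
)

```text
time: 3.9
tool_pos: [0.65, -0.0156, 0.1432]
tcp_rot: [-2.318, -2.117, 0.003]
wrist_force: [0.1, 0.1, -2.9]
width: 0.648
```

```bash
python3 - <<'E'
from h import *
p=L2w(.295)
for n in ('scene','side'): cam(n,n+'_3')
plan((*p,.145),(*p,.0285),(*p,.027))
E
```

```text
t 4.0 p [ 0.6499 -0.0153  0.1437] F [-0.4 -0.2 -3.4] w 0.644 yaw_y -5.17 q6 0.03
to [ 0.6537 -0.0153  0.145 ] rows [ 0.3  3.8 -1.3] turn 0.0
to [ 0.6537 -0.0153  0.0285] rows [  0.3   4.  115.2] turn 0.0
to [ 0.6537 -0.0153  0.027 ] rows [  0.3   4.  116.7] turn 0.0
```

View pics/scene_3.png

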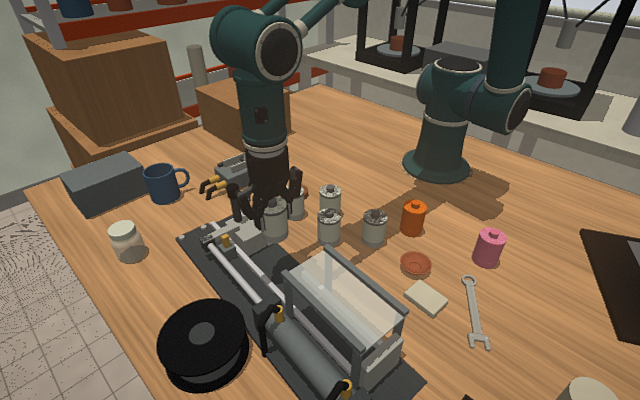

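View pics/side_3.png

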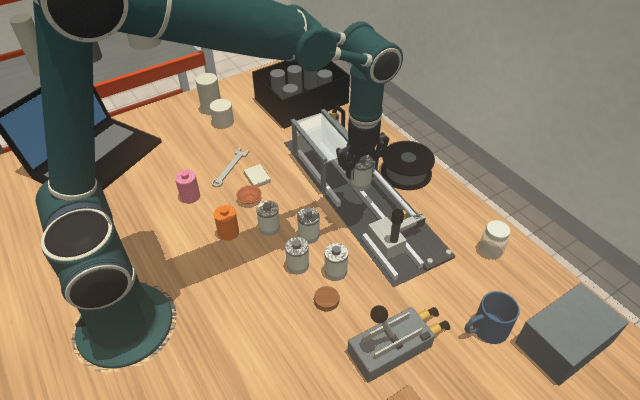

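move_arm(
  steps=[
    [0,3,40,0,40],
    [0,3,75,0,40],
    [0,3,90,0,40],
    [0,3,90,0,40],
  ],
)

```text
time: 4.4
tool_pos: [0.6509, -0.0155, 0.0511]
tcp_rot: [-2.316, -2.115, 0.008]
wrist_force: [0.1, 0.5, -3.0]
width: 0.646
```

```bash
python3 - <<'E'
from h import *
p=L2w(.295)
for n in ('scene','side'):
    c=cam(n); im=cv2.cvtColor(c['pixels'],cv2.COLOR_RGB2BGR)
    u,v=proj(c,np.array([*p,.04])).astype(int)
    cr=im[max(0,v-60):v+60,u-70:u+70]; cv2.imwrite(f'pics/{n}_4.png',cv2.resize(cr,None,fx=4,fy=4,interpolation=cv2.INTER_CUBIC))
plan((*p,.0285),(*p,.027))
E
cd pics; python3 -c "
import cv2,numpy as np
a=cv2.imread('scene_4.png');b=cv2.imread('side_4.png');cv2.imwrite('both_4.png',cv2.resize(np.hstack([a,b]),(800,343)))"
```

```text
t 4.5 p [ 0.6549 -0.0159  0.0552] F [-0.1  0.7 -2.6] w 0.647 yaw_y -5.18 q6 0.03
to [ 0.6537 -0.0153  0.0285] rows [ 0.4 -1.3 26.7] turn -0.0
to [ 0.6537 -0.0153  0.027 ] rows [ 0.4 -1.3 28.2] turn -0.0
```

View pics/both_4.png

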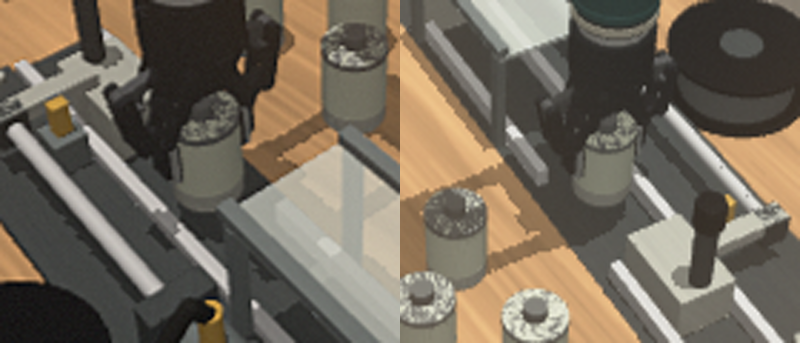

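```bash
python3 - <<'E'
from h import *
for i in range(4):
    s,_=state(); print(s['q'].round(4),s['joint_vel'].round(3)); bot.read_camera('side')
E
```

```text
t 4.5 p [ 0.6549 -0.0159  0.0552] F [-0.1  0.7 -2.6] w 0.647 yaw_y -5.18 q6 0.03
[-0.0622  0.3805  1.7975 -0.      0.9627  0.0282] [-0.002 -0.021 -0.035  0.001 -0.008  0.001]
t 4.55 p [ 0.656  -0.016   0.0564] F [-0.7 -0.5 -2.8] w 0.645 yaw_y -5.18 q6 0.03
[-6.2300e-02  3.7970e-01  1.7962e+00 -1.0000e-04  9.6250e-01  2.8200e-02] [-0.002 -0.011 -0.02   0.    -0.004 -0.001]
t 4.6 p [ 0.6566 -0.016   0.0569] F [ 0.4  0.3 -3.1] w 0.649 yaw_y -5.19 q6 0.03
[-6.2300e-02  3.7940e-01  1.7956e+00 -1.0000e-04  9.6230e-01  2.8200e-02] [-0.002 -0.005 -0.007  0.001 -0.001 -0.   ]
t 4.65 p [ 0.6566 -0.016   0.057 ] F [ 0.5 -0.  -3.4] w 0.644 yaw_y -5.19 q6 0.03
[-0.0624  0.3793  1.7955  0.      0.9623  0.0282] [-0.001 -0.     0.002 -0.002 -0.    -0.   ]
```

move_arm(
  steps=[
    [0,-3,12,0,40],
    [0,-3,22,0,40],
    [0,-3,27,0,40],
    [0,-3,27,0,40],
    [0,-3,28,0,40],
    [0,-3,28,0,40],
    [0,-3,28,0,40],
  ],
)

```text
time: 5.4
tool_pos: [0.6506, -0.0157, 0.028]
tcp_rot: [-2.318, -2.117, 0.003]
wrist_force: [-8.2, 0.4, 14.6]
width: 0.644
```

```bash
python3 - <<'E'
from h import *
bot.read_camera('side');p=L2w(.295)
c=cam('side');state()
for n in ('scene','side'):
    c=cam(n); im=cv2.cvtColor(c['pixels'],cv2.COLOR_RGB2BGR)
    u,v=proj(c,np.array([*p,.04])).astype(int)
    cr=im[v-60:v+60,u-70:u+70]; cv2.imwrite(f'pics/{n}_5.png',cv2.resize(cr,None,fx=4,fy=4,interpolation=cv2.INTER_CUBIC))
plan((*p,.0285))
E
cd pics; python3 -c "
import cv2,numpy as np
a=cv2.imread('scene_5.png');b=cv2.imread('side_5.png');cv2.imwrite('both_5.png',cv2.resize(np.hstack([a,b]),(800,343)))"
```

```text
t 5.5 p [ 0.6505 -0.0157  0.028 ] F [-8.9 -0.2 12.2] w 0.645 yaw_y -5.19 q6 0.03
t 5.6 p [ 0.6505 -0.0156  0.028 ] F [-8.2 -0.3 14.6] w 0.646 yaw_y -5.19 q6 0.03
to [ 0.6537 -0.0153  0.0285] rows [ 0.6  3.1 -0.5] turn -0.0
```

View pics/both_5.png

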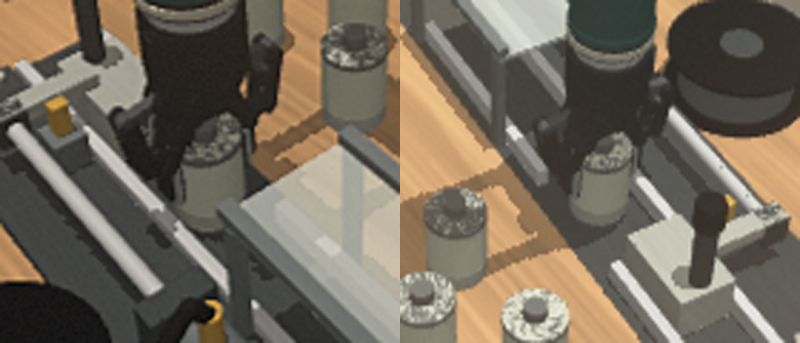

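move_arm(
  steps=[
    [0,0,-1,0,60],
    [0,0,-1,0,100],
    [0,0,-1,0,100],
    [0,0,-1,0,100],
    [0,0,-45,0,100],
    [0,0,-85,0,100],
    [-50,2,-85,0,0],
    [-50,2,-85,0,0],
    [-50,2,-85,0,0],
    [-50,2,-60,0,0],
    [-50,2,-30,0,0],
    [-50,2,-5,0,0],
    [-50,2,3,0,0],
    [-50,2,3,0,0],
    [-50,2,3,0,0],
  ],
)

```text
time: 7.1
tool_pos: [0.6497, -0.0653, 0.0238]
tcp_rot: [2.319, 2.119, 0.001]
wrist_force: [0.4, 0.4, 0.6]
width: 0.003
```

```bash
python3 - <<'E'
from h import *
bot.read_camera('side');p=L2w(.245); find('6')
p=L2w(.295)
for n in ('scene','side'):
    c=cam(n); im=cv2.cvtColor(c['pixels'],cv2.COLOR_RGB2BGR)
    u,v=proj(c,np.array([*p,.04])).astype(int)
    cr=im[v-60:v+60,u-70:u+70]; cv2.imwrite(f'pics/{n}_6c.png',cv2.resize(cr,None,fx=4,fy=4,interpolation=cv2.INTER_CUBIC))
p=L2w(.245)
plan((*p,.021))
E
cd pics; python3 -c "
import cv2,numpy as np
a=cv2.imread('scene_6c.png');b=cv2.imread('side_6c.png');cv2.imwrite('both_6.png',cv2.resize(np.hstack([a,b]),(800,343)))"
```

```text
scene px [292. 187.] n 31 xyz [ 0.4879 -0.1428  0.0899] ext [0.019 0.019] lane 0.4369 -0.1536
scene px [330. 186.] n 34 xyz [ 0.4186 -0.0744  0.0896] ext [0.019 0.018] lane 0.3751 -0.2288
scene px [235. 209.] n 17 xyz [ 0.6416 -0.1698  0.0908] ext [0.014 0.012] lane 0.45 0.0019
scene px [329. 211.] n 41 xyz [ 0.4933 -0.0075  0.0898] ext [0.017 0.02 ] lane 0.3017 -0.1604
scene px [375. 212.] n 46 xyz [0.4194 0.0719 0.0902] ext [0.019 0.02 ] lane 0.2293 -0.2412
scene px [278. 227.] n 17 xyz [ 0.6131 -0.0504  0.091 ] ext [0.018 0.004] lane 0.3337 -0.0372
scene px [265. 233.] n 14 xyz [ 0.6448 -0.0548  0.0905] ext [0.004 0.015] lane 0.3351 -0.0052
scene px [259. 237.] n 14 xyz [ 0.6615 -0.0583  0.0909] ext [0.011 0.022] lane 0.3371 0.0117
scene px [249. 242.] n 18 xyz [ 0.6858 -0.0586  0.0908] ext [0.016 0.007] lane 0.3352 0.0359
scene px [275. 243.] n 53 xyz [ 0.6496 -0.0163  0.0898] ext [0.019 0.02 ] lane 0.2964 -0.0039
scene px [288. 291.] n 16 xyz [0.7145 0.0972 0.0911] ext [0.009 0.01 ] lane 0.1775 0.0505
scene px [399. 326.] n 15 xyz [0.6311 0.2866 0.0908] ext [0.009 0.007] lane -0
[... 193 characters left out ...]
349
side px [266. 205.] n 31 xyz [0.4193 0.0701 0.0896] ext [0.019 0.021] lane 0.2311 -0.2411
side px [369. 205.] n 13 xyz [ 0.6375 -0.07    0.0912] ext [0.013 0.025] lane 0.351 -0.0111
side px [308. 212.] n 30 xyz [ 0.4947 -0.009   0.0896] ext [0.018 0.019] lane 0.3031 -0.1589
side px [394. 232.] n 20 xyz [ 0.6378 -0.1773  0.091 ] ext [0.017 0.017] lane 0.4577 -0.0012
side px [296. 242.] n 35 xyz [ 0.4193 -0.0768  0.0905] ext [0.02  0.016] lane 0.3774 -0.2279
side px [336. 249.] n 44 xyz [ 0.4869 -0.1458  0.0902] ext [0.017 0.021] lane 0.44 -0.1544
t 7.35 p [ 0.6503 -0.0658  0.0248] F [-0.5  0.3 -0.4] w -0.001 yaw_y -5.19 q6 -0.05
to [0.6582 0.0345 0.021 ] rows [100.6  -1.2   3.8] turn -0.0
```

View pics/both_6.png

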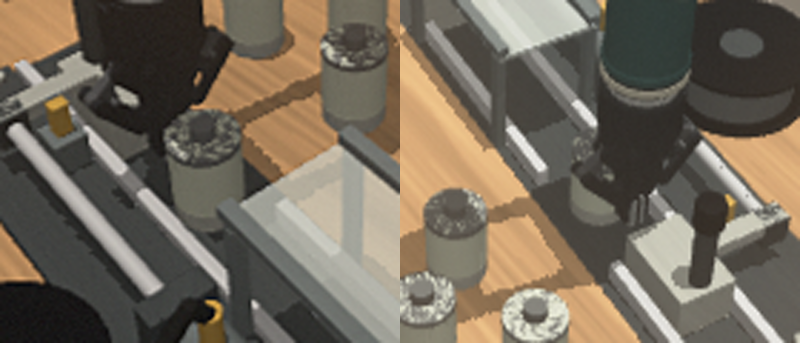

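move_arm(
  steps=[
    [0,0,3,0,0],
    [15,0,3,0,0],
    [30,0,3,0,0],
    [45,0,3,0,0],
    [60,0,3,0,0],
    [75,0,3,0,0],
    [88,0,3,0,0],
    [96,0,3,0,0],
    [99,0,3,0,0],
    [99,0,3,0,0],
    [99,0,3,0,0],
  ],
)

```text
time: 8.45
tool_pos: [0.658, 0.0327, 0.0202]
tcp_rot: [-2.32, -2.118, 0.0]
wrist_force: [-0.1, -0.9, -0.6]
width: 0.0
```

```bash
python3 - <<'E'
from h import *
find('7')
p=L2w(.245)
for n in ('scene','side'):
    c=cam(n); im=cv2.cvtColor(c['pixels'],cv2.COLOR_RGB2BGR)
    u,v=proj(c,np.array([*p,.04])).astype(int)
    cr=im[v-60:v+60,u-70:u+70]; cv2.imwrite(f'pics/{n}_7c.png',cv2.resize(cr,None,fx=4,fy=4,interpolation=cv2.INTER_CUBIC))
state()
E
cd pics; python3 -c "
import cv2,numpy as np
a=cv2.imread('scene_7c.png');b=cv2.imread('side_7c.png');cv2.imwrite('both_7.png',cv2.resize(np.hstack([a,b]),(800,343)))"
```

```text
scene px [330. 187.] n 34 xyz [ 0.4176 -0.0758  0.0899] ext [0.022 0.018] lane 0.3765 -0.2297
scene px [236. 209.] n 15 xyz [ 0.6421 -0.1692  0.0908] ext [0.014 0.012] lane 0.4494 0.0024
scene px [328. 211.] n 41 xyz [ 0.4939 -0.0077  0.0901] ext [0.019 0.021] lane 0.3019 -0.1598
scene px [375. 212.] n 41 xyz [0.4199 0.072  0.09  ] ext [0.02  0.018] lane 0.2291 -0.2407
scene px [306. 250.] n 29 xyz [0.6175 0.0429 0.0908] ext [0.02  0.017] lane 0.2403 -0.0413
scene px [296. 258.] n 19 xyz [0.6487 0.047  0.0906] ext [0.012 0.01 ] lane 0.2335 -0.0106
scene px [288. 263.] n 19 xyz [0.6684 0.0443 0.0906] ext [0.011 0.013] lane 0.2343 0.0093
scene px [275. 269.] n 22 xyz [0.6996 0.0383 0.0906] ext [0.018 0.01 ] lane 0.2375 0.041
scene px [288. 291.] n 16 xyz [0.7142 0.0968 0.0907] ext [0.01  0.011] lane 0.1779 0.0503
scene px [399. 326.] n 15 xyz [0.6312 0.2866 0.0905] ext [0.009 0.007] lane -0.0037 -0.0495
scene px [356. 362.] n 24 xyz [0.7302 0.276  0.091 ] ext [0.01  0.011] lane -0.0021 0.05
side px [365. 175.] n 18 xyz [0.6976 0.0233 0.0907] ext [0.019 0.017] lane 0.2526 0.0403
side px [266. 205.] n 30 xyz [0.419  0.0694 0.0903] ext [0.019 0.021] lane 0.2318 -0.2413
side px [308. 212.] n 33 xyz [ 0.494  -0.0106  0.0904] ext [0.02  0.019] lane 0.3047 -0.1594
side px [394. 232.] n 14 xyz [ 0.6358 -0.1764  0.0913] ext [0.012 0.019] lane 0.457 -0.0033
side px [297. 243.] n 37 xyz [ 0.4194 -0.0768  0.0898] ext [0.019 0.02 ] lane 0.3773 -0.2278
side px [336. 249.] n 39 xyz [ 0.4868 -0.1447  0.0904] ext [0.019 0.02 ] lane 0.4389 -0.1545
t 8.65 p [0.658  0.0324 0.0202] F [ 0.2 -1.2 -0.2] w -0.004 yaw_y -5.24 q6 0.1
```

View pics/both_7.png

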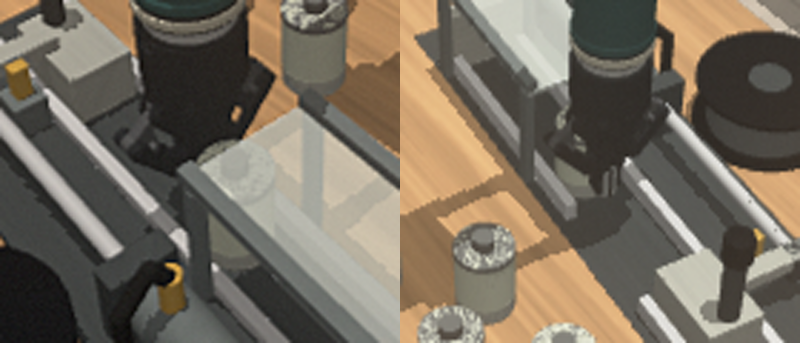

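Cartridge 1 stands under the guard at about lane 207 mm. Next is the cartridge at (0.494, -0.009).

```bash
python3 - <<'E'
from h import *
plan((.658,.0324,.12),(.494,-.009,.12),(.494,-.009,.027))
E
```

```text
t 8.65 p [0.658  0.0324 0.0202] F [ 0.2 -1.2 -0.2] w -0.004 yaw_y -5.24 q6 0.1
to [0.658  0.0324 0.12  ] rows [  0.   -0.  -99.8] turn -0.1
to [ 0.494 -0.009  0.12 ] rows [ -56.2 -159.5  -99.8] turn -0.1
to [ 0.494 -0.009  0.027] rows [ -56.2 -159.5   -6.8] turn -0.1
```

move_arm(
  steps=[
    [-6,0,0,0,0],
    [-6,0,-50,0,0],
    [-20,-10,-100,0,50],
    [-35,-55,-110,0,100],
    [-48,-100,-110,0,100],
    [-56,-145,-110,0,100],
    [-56,-160,-110,0,100],
    [-56,-160,-110,0,100],
    [-56,-160,-110,0,100],
    [-56,-160,-70,0,100],
    [-56,-160,-35,0,100],
    [-56,-160,-12,0,100],
    [-56,-160,-7,0,100],
    [-56,-160,-7,0,100],
    [-56,-160,-7,0,100],
  ],
)

```text
time: 10.15
tool_pos: [0.4958, -0.0084, 0.0285]
tcp_rot: [2.318, 2.118, 0.003]
wrist_force: [0.5, -0.0, 0.4]
width: 0.999
```

```bash
python3 - <<'E'
from h import *
cam('side','side_8');cam('wrist','wrist_8');state()
E
```

```text
t 10.25 p [ 0.4958 -0.0085  0.029 ] F [-0.3  0.  -1. ] w 1.001 yaw_y -5.19 q6 0.02
```

View pics/wrist_8.png

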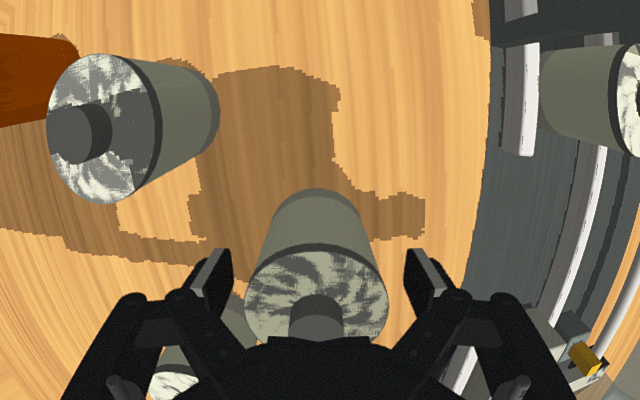

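The target sits between the jaws at (316,290). Grip it, lift, and carry it above the gap.

move_arm(
  steps=[
    [0,0,0,0,45],
    [0,0,0,0,40],
    [0,0,0,0,40],
    [0,0,0,0,40],
    [0,0,-40,0,40],
    [0,5,-80,0,40],
    [3,50,-100,0,40],
    [7,95,-100,0,40],
    [7,140,-100,0,40],
    [7,158,-100,0,40],
    [7,158,-100,0,40],
    [7,158,-100,0,40],
    [7,158,-80,0,40],
    [7,158,-50,0,40],
    [7,158,-30,0,40],
    [7,158,-28,0,40],
    [7,158,-28,0,40],
    [7,158,-28,0,40],
    [7,158,-28,0,40],
  ],
)

```text
time: 12.15
tool_pos: [0.6529, -0.0158, 0.0573]
tcp_rot: [2.318, 2.117, 0.003]
wrist_force: [-0.2, 0.3, -2.9]
width: 0.645
```

```bash
python3 - <<'E'
from h import *
cam('scene','scene_9');cam('side','side_9');p=L2w(.295)
plan((*p,.029))
E
cd pics; python3 -c "
import cv2,numpy as np
a=cv2.imread('scene_9.png')[150:310,180:400];b=cv2.imread('side_9.png')[100:260,280:500];cv2.imwrite('both_9.png',cv2.resize(np.hstack([a,b]),(800,291)))"
```

```text
t 12.25 p [ 0.6527 -0.0157  0.0569] F [ 1.   0.4 -2.9] w 0.644 yaw_y -5.19 q6 0.03
to [ 0.6537 -0.0153  0.029 ] rows [ 0.5  0.8 27.9] turn -0.0
```

View pics/both_9.png

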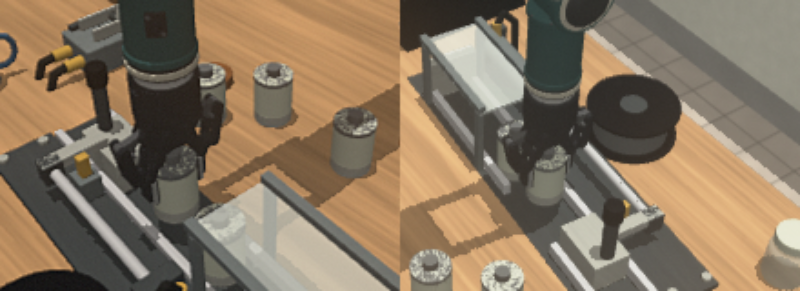

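move_arm(
  steps=[
    [0,1,15,0,40],
    [0,1,24,0,40],
    [0,1,27,0,40],
    [0,1,27,0,40],
    [0,1,27,0,40],
    [0,1,27,0,70],
    [0,1,27,0,100],
    [0,1,27,0,100],
    [0,1,27,0,100],
    [0,1,-20,0,100],
    [0,1,-55,0,100],
    [-50,1,-55,0,0],
    [-50,1,-55,0,0],
    [-50,1,-55,0,0],
    [-50,1,-15,0,0],
    [-50,1,20,0,0],
    [-50,1,33,0,0],
    [-50,1,33,0,0],
    [-50,1,33,0,0],
  ],
)

```text
time: 14.15
tool_pos: [0.6487, -0.0651, 0.0227]
tcp_rot: [2.319, 2.119, 0.0]
wrist_force: [-1.0, -0.5, -0.0]
width: 0.002
```

```bash
python3 - <<'E'
from h import *
find('10')
p=L2w(.245); plan((*p,.022))
E
cd pics; python3 -c "
import cv2,numpy as np
a=cv2.imread('scene_10.png')[150:310,180:400];b=cv2.imread('side_10.png')[100:260,280:500];cv2.imwrite('both_10.png',cv2.resize(np.hstack([a,b]),(800,291)))"
```

```text
scene px [292. 187.] n 32 xyz [ 0.4875 -0.1434  0.0898] ext [0.02 0.02] lane 0.4375 -0.154
scene px [330. 186.] n 34 xyz [ 0.4178 -0.0749  0.0898] ext [0.02  0.019] lane 0.3756 -0.2296
scene px [236. 209.] n 19 xyz [ 0.6418 -0.169   0.0908] ext [0.016 0.009] lane 0.4491 0.002
scene px [375. 212.] n 43 xyz [0.4198 0.0724 0.0898] ext [0.022 0.019] lane 0.2287 -0.2408
scene px [278. 226.] n 20 xyz [ 0.6105 -0.0576  0.0908] ext [0.017 0.019] lane 0.3411 -0.0391
scene px [268. 232.] n 19 xyz [ 0.639  -0.0539  0.0908] ext [0.013 0.015] lane 0.3348 -0.0111
scene px [260. 237.] n 19 xyz [ 0.6587 -0.0553  0.0913] ext [0.012 0.016] lane 0.3344 0.0086
scene px [249. 241.] n 21 xyz [ 0.6864 -0.0647  0.0905] ext [0.02 0.02] lane 0.3413 0.037
scene px [275. 243.] n 56 xyz [ 0.651  -0.0147  0.09  ] ext [0.019 0.018] lane 0.2946 -0.0027
scene px [288. 291.] n 18 xyz [0.7139 0.0973 0.0907] ext [0.01  0.012] lane 0.1775 0.0499
scene px [399. 326.] n 14 xyz [0.6316 0.287  0.0908] ext [0.008 0.008] lane -0.0041 -0.0492
scene px [356. 362.] n 23 xyz [0.73   0.2754 0.0908] ext [0.01  0.012] lane -0.0014 0.0499
side px [342. 169.] n 17 xyz [0.661  0.073  0.0892] ext [0.019 0.015] lane 0.2064 -0.0006
side px [267. 205.] n 28 xyz [0.4196 0.0704 0.0903] ext [0.019 0.019] lane 0.2307 -0.2408
side px [394. 232.] n 13 xyz [ 0.6354 -0.1785  0.0912] ext [0.013 0.015] lane 0.4592 -0.0035
side px [297. 243.] n 33 xyz [ 0.4195 -0.0768  0.0903] ext [0.018 0.02 ] lane 0.3773 -0.2276
side px [336. 249.] n 43 xyz [ 0.4868 -0.1451  0.0903] ext [0.02  0.021] lane 0.4393 -0.1545
t 14.25 p [ 0.65   -0.0656  0.0244] F [0.1 1.2 1.2] w -0.0 yaw_y -5.17 q6 -0.05
to [0.6582 0.0345 0.022 ] rows [100.4  -1.    2.4] turn -0.0
```

View pics/both_10.png

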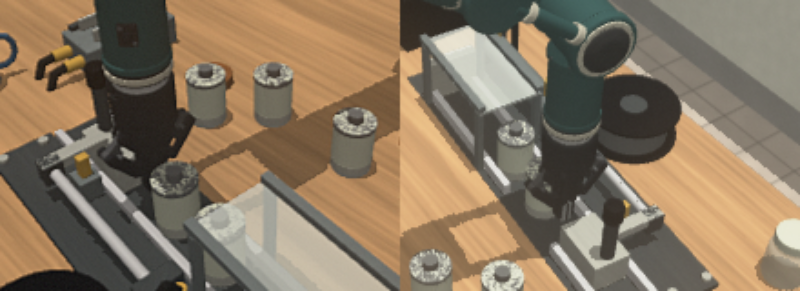

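move_arm(
  steps=[
    [0,0,2,0,0],
    [15,0,2,0,0],
    [30,0,2,0,0],
    [43,0,2,0,0],
    [56,0,2,0,0],
    [69,0,2,0,0],
    [82,0,2,0,0],
    [93,0,2,0,0],
    [98,0,2,0,0],
    [98,0,2,0,0],
    [98,0,2,0,0],
  ],
)

```text
time: 15.35
tool_pos: [0.6566, 0.0323, 0.0198]
tcp_rot: [-2.319, -2.118, 0.001]
wrist_force: [0.9, -1.9, 0.1]
width: 0.0
```

```bash
python3 - <<'E'
from h import *
find('11')
plan((.487,-.1445,.13),(.487,-.1445,.027))
E
cd pics; python3 -c "
import cv2,numpy as np
a=cv2.imread('scene_11.png')[150:310,180:400];b=cv2.imread('side_11.png')[100:260,280:500];cv2.imwrite('both_11.png',cv2.resize(np.hstack([a,b]),(800,291)))"
```

```text
scene px [330. 187.] n 33 xyz [ 0.4188 -0.0752  0.0899] ext [0.02 0.02] lane 0.3759 -0.2285
scene px [235. 209.] n 15 xyz [ 0.6422 -0.1696  0.0907] ext [0.013 0.012] lane 0.4498 0.0024
scene px [375. 212.] n 44 xyz [0.4192 0.0728 0.0901] ext [0.02  0.019] lane 0.2284 -0.2415
scene px [306. 249.] n 29 xyz [0.616  0.0419 0.0907] ext [0.014 0.017] lane 0.2414 -0.0427
scene px [296. 258.] n 17 xyz [0.6478 0.0461 0.0906] ext [0.01  0.014] lane 0.2344 -0.0114
scene px [288. 263.] n 20 xyz [0.6673 0.0426 0.0906] ext [0.012 0.014] lane 0.2362 0.0084
scene px [275. 268.] n 19 xyz [0.6974 0.0387 0.0907] ext [0.017 0.007] lane 0.2373 0.0387
scene px [288. 291.] n 15 xyz [0.7143 0.0967 0.0907] ext [0.01  0.011] lane 0.178 0.0503
scene px [399. 326.] n 14 xyz [0.6314 0.2869 0.0907] ext [0.008 0.007] lane -0.0039 -0.0494
scene px [356. 362.] n 23 xyz [0.7303 0.276  0.0908] ext [0.01  0.011] lane -0.002 0.0501
side px [364. 175.] n 14 xyz [0.6933 0.0225 0.0899] ext [0.011 0.015] lane 0.2538 0.0361
side px [266. 205.] n 29 xyz [0.4187 0.0712 0.0898] ext [0.02  0.018] lane 0.23 -0.2418
side px [394. 232.] n 12 xyz [ 0.6359 -0.1782  0.0901] ext [0.01  0.015] lane 0.4589 -0.003
side px [296. 243.] n 38 xyz [ 0.4187 -0.0765  0.0904] ext [0.02  0.019] lane 0.3771 -0.2285
side px [336. 249.] n 39 xyz [ 0.4881 -0.1451  0.0905] ext [0.017 0.018] lane 0.4392 -0.1532
t 15.45 p [0.6566 0.032  0.0198] F [-0.5 -0.7 -0.2] w -0.003 yaw_y -5.22 q6 0.1
to [ 0.487  -0.1445  0.13  ] rows [-191.1 -153.  -110.1] turn -0.0
to [ 0.487  -0.1445  0.027 ] rows [-191.2 -152.9   -7.1] turn -0.0
```

View pics/both_11.png

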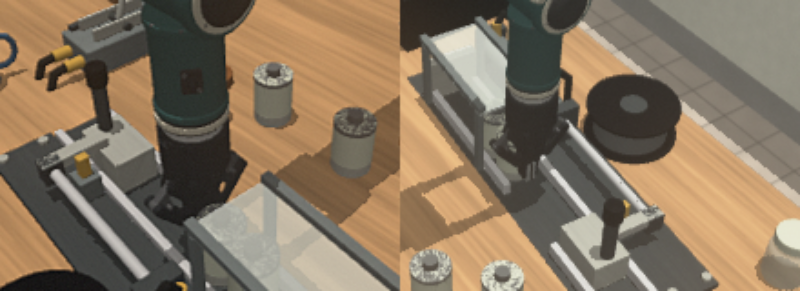

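move_arm(
  steps=[
    [-6,0,0,0,0],
    [-6,0,-50,0,0],
    [-15,-10,-100,0,50],
    [-50,-50,-110,0,100],
    [-85,-85,-110,0,100],
    [-120,-120,-110,0,100],
    [-155,-145,-110,0,100],
    [-185,-153,-110,0,100],
    [-191,-153,-110,0,100],
    [-191,-153,-110,0,100],
    [-191,-153,-110,0,100],
    [-191,-153,-70,0,100],
    [-191,-153,-35,0,100],
    [-191,-153,-12,0,100],
    [-191,-153,-8,0,100],
    [-191,-153,-8,0,100],
    [-191,-153,-8,0,100],
  ],
)

```text
time: 17.15
tool_pos: [0.489, -0.1442, 0.0296]
tcp_rot: [2.317, 2.118, 0.002]
wrist_force: [0.3, -0.3, 1.0]
width: 1.004
```

```bash
python3 - <<'E'
from h import *
find();cam('wrist','wrist_12')
s,_=state();p=L2w(.297)
plan((*p,.029))
E
```

```text
scene px [311. 180.] n 20 xyz [ 0.4337 -0.1303  0.0912] ext [0.028 0.013] lane 0.4294 -0.2087
scene px [293. 187.] n 26 xyz [ 0.4868 -0.1399  0.0899] ext [0.019 0.017] lane 0.4341 -0.155
scene px [330. 186.] n 34 xyz [ 0.4185 -0.075   0.0901] ext [0.019 0.019] lane 0.3756 -0.2288
scene px [235. 209.] n 18 xyz [ 0.6415 -0.1682  0.0907] ext [0.017 0.012] lane 0.4484 0.0017
scene px [375. 212.] n 44 xyz [0.4194 0.0726 0.0899] ext [0.019 0.02 ] lane 0.2286 -0.2412
scene px [288. 291.] n 16 xyz [0.7141 0.0975 0.0911] ext [0.01 0.01] lane 0.1772 0.05
scene px [399. 326.] n 12 xyz [0.6315 0.2869 0.0906] ext [0.01  0.008] lane -0.004 -0.0493
scene px [356. 362.] n 23 xyz [0.7301 0.2753 0.0907] ext [0.01  0.012] lane -0.0013 0.05
side px [266. 205.] n 24 xyz [0.4189 0.0707 0.0899] ext [0.018 0.02 ] lane 0.2304 -0.2415
side px [395. 232.] n 17 xyz [ 0.6377 -0.178   0.0911] ext [0.016 0.016] lane 0.4585 -0.0012
side px [359. 242.] n 18 xyz [ 0.5421 -0.1558  0.0908] ext [0.019 0.015] lane 0.4449 -0.0984
side px [296. 243.] n 29 xyz [ 0.4188 -0.0781  0.0904] ext [0.021 0.017] lane 0.3787 -0.2282
side px [338. 250.] n 14 xyz [ 0.4874 -0.1492  0.0905] ext [0.019 0.008] lane 0.4433 -0.1536
side px [319. 257.] n 30 xyz [ 0.4362 -0.1421  0.0911] ext [0.026 0.023] lane 0.4409 -0.2052
t 17.3 p [ 0.4889 -0.1447  0.03  ] F [-0.1  0.5  0. ] w 1.004 yaw_y -5.18 q6 -0.25
t 17.3 p [ 0.4889 -0.1447  0.03  ] F [-0.1  0.5  0. ] w 1.004 yaw_y -5.18 q6 -0.25
to [ 0.6535 -0.0173  0.029 ] rows [141.7 152.4   1.3] turn -0.0
```

View pics/wrist_12.png

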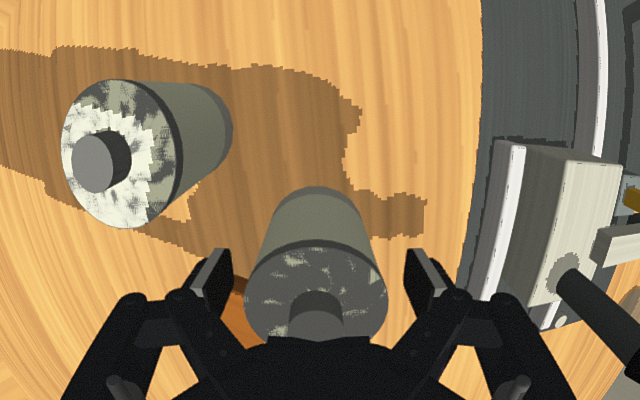

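move_arm(
  steps=[
    [0,0,0,0,45],
    [0,0,0,0,40],
    [0,0,0,0,40],
    [0,0,0,0,40],
    [0,0,-40,0,40],
    [5,0,-80,0,40],
    [45,15,-100,0,40],
    [85,40,-100,0,40],
    [120,70,-100,0,40],
    [142,105,-100,0,40],
    [142,140,-100,0,40],
    [142,154,-100,0,40],
    [142,154,-100,0,40],
    [142,154,-80,0,40],
    [142,154,-50,0,40],
    [142,154,-30,0,40],
    [142,154,-28,0,40],
    [142,154,-28,0,40],
    [142,154,-28,0,40],
  ],
)

```text
time: 19.2
tool_pos: [0.6541, -0.0171, 0.0576]
tcp_rot: [2.319, 2.117, 0.002]
wrist_force: [0.8, -0.8, -2.1]
width: 0.652
```

```bash
python3 - <<'E'
from h import *
find('13');p=L2w(.296)
plan((*p,.029))
E
cd pics; python3 -c "
import cv2,numpy as np
a=cv2.imread('scene_13.png')[150:310,180:400];b=cv2.imread('side_13.png')[100:260,280:500];cv2.imwrite('both_13.png',cv2.resize(np.hstack([a,b]),(800,291)))"
```

```text
scene px [330. 186.] n 31 xyz [ 0.4174 -0.0746  0.0901] ext [0.02  0.018] lane 0.3753 -0.23
scene px [236. 209.] n 17 xyz [ 0.6416 -0.1689  0.091 ] ext [0.015 0.01 ] lane 0.4491 0.0019
scene px [375. 212.] n 44 xyz [0.4193 0.0712 0.09  ] ext [0.02 0.02] lane 0.2299 -0.2412
scene px [288. 291.] n 18 xyz [0.7142 0.0974 0.0911] ext [0.01 0.01] lane 0.1773 0.0501
scene px [399. 326.] n 14 xyz [0.6317 0.2867 0.091 ] ext [0.008 0.007] lane -0.0038 -0.049
scene px [356. 362.] n 21 xyz [0.7303 0.2761 0.0908] ext [0.011 0.011] lane -0.0021 0.0501
side px [344. 170.] n 17 xyz [0.6632 0.0694 0.0895] ext [0.014 0.018] lane 0.2098 0.0019
side px [354. 195.] n 24 xyz [ 0.6254 -0.0249  0.0909] ext [0.028 0.029] lane 0.3071 -0.0273
side px [266. 205.] n 30 xyz [0.4197 0.0692 0.0905] ext [0.019 0.021] lane 0.2319 -0.2406
side px [394. 231.] n 16 xyz [ 0.6374 -0.1779  0.0912] ext [0.017 0.016] lane 0.4585 -0.0015
side px [297. 243.] n 35 xyz [ 0.4191 -0.0779  0.0898] ext [0.02  0.018] lane 0.3785 -0.2279
t 19.3 p [ 0.6548 -0.017   0.0582] F [ 0.4  0.4 -2.8] w 0.65 yaw_y -5.2 q6 0.03
to [ 0.6536 -0.0163  0.029 ] rows [ 0.6 -1.4 29.2] turn -0.0
```

View pics/both_13.png

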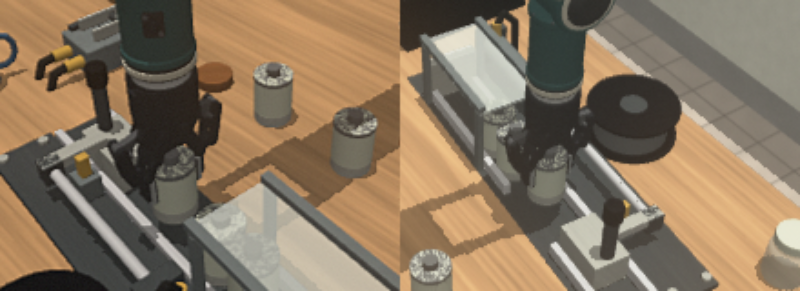

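move_arm(
  steps=[
    [0,0,15,0,40],
    [0,0,24,0,40],
    [0,0,28,0,40],
    [0,0,28,0,40],
    [0,0,28,0,40],
    [0,0,28,0,70],
    [0,0,28,0,100],
    [0,0,28,0,100],
    [0,0,28,0,100],
    [0,0,-20,0,100],
    [0,0,-55,0,100],
    [-50,0,-55,0,0],
    [-50,0,-55,0,0],
    [-50,0,-55,0,0],
    [-50,0,-15,0,0],
    [-50,0,20,0,0],
    [-50,0,34,0,0],
    [-50,0,34,0,0],
    [-50,0,34,0,0],
  ],
)

```text
time: 21.2
tool_pos: [0.6495, -0.0662, 0.0226]
tcp_rot: [2.319, 2.119, 0.0]
wrist_force: [0.2, 0.0, 0.9]
width: -0.001
```

```bash
python3 - <<'E'
from h import *
find('14')
p=L2w(.245); plan((*p,.022))
E
cd pics; python3 -c "
import cv2,numpy as np
a=cv2.imread('scene_14.png')[150:310,180:400];b=cv2.imread('side_14.png')[100:260,280:500];cv2.imwrite('both_14.png',cv2.resize(np.hstack([a,b]),(800,291)))"
```

```text
scene px [330. 187.] n 35 xyz [ 0.4191 -0.0758  0.0898] ext [0.019 0.02 ] lane 0.3763 -0.2282
scene px [236. 209.] n 19 xyz [ 0.6419 -0.1687  0.0908] ext [0.016 0.011] lane 0.4488 0.0021
scene px [364. 209.] n 40 xyz [0.4282 0.0466 0.0898] ext [0.02  0.018] lane 0.2537 -0.2301
scene px [278. 226.] n 17 xyz [ 0.6106 -0.0509  0.0908] ext [0.02  0.005] lane 0.3343 -0.0397
scene px [267. 233.] n 17 xyz [ 0.6401 -0.0536  0.0912] ext [0.011 0.014] lane 0.3344 -0.0101
scene px [260. 237.] n 18 xyz [ 0.6602 -0.0571  0.091 ] ext [0.011 0.017] lane 0.336 0.0103
scene px [249. 242.] n 19 xyz [ 0.687  -0.0572  0.0908] ext [0.015 0.004] lane 0.3338 0.037
scene px [274. 244.] n 58 xyz [ 0.6522 -0.0143  0.0903] ext [0.02 0.02] lane 0.2941 -0.0016
scene px [288. 291.] n 20 xyz [0.7142 0.0969 0.091 ] ext [0.01  0.011] lane 0.1778 0.0502
scene px [399. 326.] n 16 xyz [0.6312 0.2863 0.0908] ext [0.009 0.008] lane -0.0033 -0.0495
scene px [356. 362.] n 18 xyz [0.7304 0.2751 0.0909] ext [0.01  0.013] lane -0.0011 0.0503
side px [343. 169.] n 20 xyz [0.6605 0.0725 0.0898] ext [0.02  0.019] lane 0.2069 -0.0011
side px [385. 198.] n 14 xyz [ 0.6867 -0.0756  0.0908] ext [0.015 0.015] lane 0.3521 0.0383
side px [377. 204.] n 14 xyz [ 0.6586 -0.0814  0.0909] ext [0.014 0.009] lane 0.3604 0.0109
side px [370. 206.] n 14 xyz [ 0.6384 -0.0755  0.0906] ext [0.014 0.015] lane 0.3564 -0.0098
side px [274. 210.] n 32 xyz [0.4282 0.0453 0.0906] ext [0.018 0.02 ] lane 0.2549 -0.23
side px [395. 232.] n 14 xyz [ 0.6367 -0.1806  0.0906] ext [0.012 0.01 ] lane 0.4612 -0.002
side px [296. 242.] n 30 xyz [ 0.4189 -0.0773  0.0901] ext [0.019 0.019] lane 0.3778 -0.2282
t 21.3 p [ 0.6509 -0.0666  0.0244] F [ 1.1 -0.3 -0.2] w -0.003 yaw_y -5.17 q6 -0.05
to [0.6582 0.0345 0.022 ] rows [101.4  -1.9   2.3] turn -0.0
```

View pics/both_14.png

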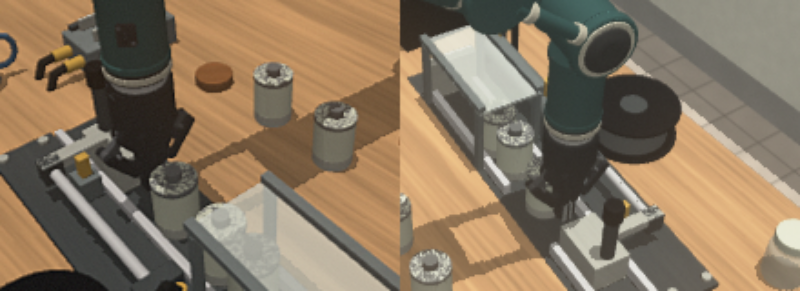

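Cartridge D has been knocked to (0.428, 0.046), which is the expected disturbance. Push this one along.

move_arm(
  steps=[
    [0,0,1,0,0],
    [15,0,1,0,0],
    [30,0,1,0,0],
    [43,0,1,0,0],
    [55,0,1,0,0],
    [67,0,1,0,0],
    [79,0,1,0,0],
    [90,0,1,0,0],
    [97,0,1,0,0],
    [99,0,1,0,0],
    [99,0,1,0,0],
  ],
)

```text
time: 22.4
tool_pos: [0.658, 0.0326, 0.0212]
tcp_rot: [-2.319, -2.119, -0.0]
wrist_force: [-0.5, -2.3, -0.8]
width: -0.001
```

```bash
python3 - <<'E'
from h import *
find('15')
plan((.4282,.046,.13),(.4282,.046,.027))
E
cd pics; python3 -c "
import cv2,numpy as np
a=cv2.imread('scene_15.png')[150:390,200:430];b=cv2.imread('side_15.png')[80:320,220:450];cv2.imwrite('both_15.png',cv2.resize(np.hstack([a,b]),(800,417)))"
```

```text
scene px [330. 186.] n 34 xyz [ 0.4183 -0.075   0.0894] ext [0.02  0.019] lane 0.3756 -0.2291
scene px [364. 209.] n 40 xyz [0.4283 0.0462 0.0898] ext [0.019 0.021] lane 0.254 -0.23
scene px [235. 210.] n 14 xyz [ 0.6421 -0.1696  0.0907] ext [0.014 0.01 ] lane 0.4497 0.0024
scene px [305. 250.] n 22 xyz [0.6184 0.0422 0.0911] ext [0.016 0.017] lane 0.2409 -0.0403
scene px [295. 258.] n 20 xyz [0.6482 0.0453 0.0907] ext [0.012 0.013] lane 0.2352 -0.0109
scene px [287. 263.] n 20 xyz [0.6687 0.042  0.091 ] ext [0.012 0.016] lane 0.2365 0.0098
scene px [275. 269.] n 23 xyz [0.698  0.0373 0.0909] ext [0.018 0.012] lane 0.2386 0.0394
scene px [288. 291.] n 17 xyz [0.7143 0.0971 0.0914] ext [0.01  0.011] lane 0.1776 0.0502
scene px [399. 326.] n 13 xyz [0.6314 0.2868 0.0906] ext [0.009 0.007] lane -0.0038 -0.0494
scene px [356. 362.] n 22 xyz [0.7293 0.2753 0.0907] ext [0.01  0.013] lane -0.0012 0.0492
side px [365. 174.] n 21 xyz [0.6982 0.025  0.0907] ext [0.019 0.018] lane 0.2509 0.0407
side px [274. 210.] n 30 xyz [0.4269 0.0428 0.0903] ext [0.019 0.023] lane 0.2575 -0.2311
side px [394. 232.] n 15 xyz [ 0.6344 -0.1772  0.0906] ext [0.014 0.017] lane 0.458 -0.0046
side px [296. 243.] n 37 xyz [ 0.4188 -0.0756  0.0906] ext [0.021 0.019] lane 0.3762 -0.2285
t 22.5 p [0.6579 0.0322 0.0212] F [-0.9 -0.5 -0.5] w -0.001 yaw_y -5.21 q6 0.1
to [0.4282 0.046  0.13  ] rows [  -7.1 -230.  -108.8] turn -0.0
to [0.4282 0.046  0.027 ] rows [  -7.1 -230.    -5.8] turn -0.0
```

View pics/both_15.png

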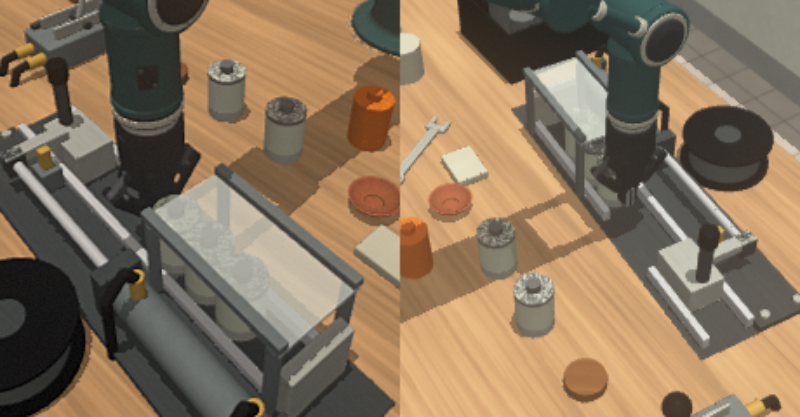

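move_arm(
  steps=[
    [-6,0,0,0,0],
    [-6,0,-50,0,0],
    [-7,-10,-100,0,50],
    [-7,-55,-110,0,100],
    [-7,-100,-110,0,100],
    [-7,-145,-110,0,100],
    [-7,-190,-110,0,100],
    [-7,-225,-110,0,100],
    [-7,-231,-110,0,100],
    [-7,-231,-110,0,100],
    [-7,-231,-110,0,100],
    [-7,-231,-70,0,100],
    [-7,-231,-35,0,100],
    [-7,-231,-11,0,100],
    [-7,-231,-7,0,100],
    [-7,-231,-7,0,100],
    [-7,-231,-7,0,100],
  ],
)

```text
time: 24.2
tool_pos: [0.4294, 0.0458, 0.0295]
tcp_rot: [2.319, 2.117, 0.003]
wrist_force: [0.2, 0.4, 0.0]
width: 1.001
```

```bash
python3 - <<'E'
from h import *
cam('wrist','wrist_16');cam('side')
p=L2w(.297)
plan((*p,.029))
E
```

```text
t 24.3 p [0.4294 0.0459 0.0299] F [ 0.2  0.1 -0. ] w 1.002 yaw_y -5.2 q6 0.14
to [ 0.6535 -0.0173  0.029 ] rows [-42.6 228.9   1.6] turn -0.0
```

View pics/wrist_16.png

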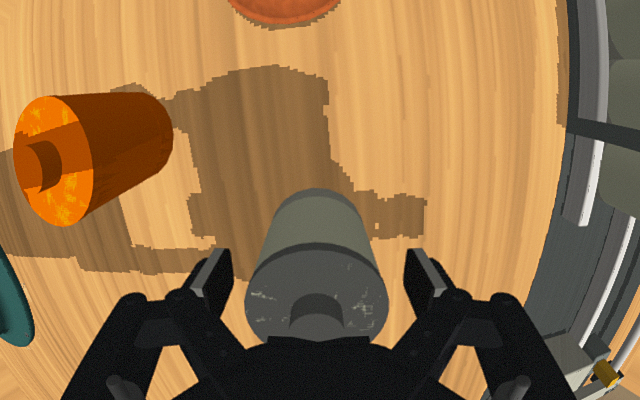

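move_arm(
  steps=[
    [0,0,0,0,45],
    [0,0,0,0,40],
    [0,0,0,0,40],
    [0,0,0,0,40],
    [0,0,-40,0,40],
    [-2,5,-80,0,40],
    [-10,45,-100,0,40],
    [-20,90,-100,0,40],
    [-30,135,-100,0,40],
    [-42,180,-100,0,40],
    [-43,220,-100,0,40],
    [-43,230,-100,0,40],
    [-43,230,-100,0,40],
    [-43,230,-80,0,40],
    [-43,230,-50,0,40],
    [-43,230,-30,0,40],
    [-43,230,-28,0,40],
    [-43,230,-28,0,40],
    [-43,230,-28,0,40],
  ],
)

```text
time: 26.2
tool_pos: [0.6529, -0.0176, 0.0578]
tcp_rot: [2.319, 2.118, 0.002]
wrist_force: [-0.0, -0.8, -1.6]
width: 0.648
```

```bash
python3 - <<'E'
from h import *
cam('scene','scene_17');cam('side','side_17');p=L2w(.296)
plan((*p,.029))
E
cd pics; python3 -c "
import cv2,numpy as np
a=cv2.imread('scene_17.png')[150:390,200:430];b=cv2.imread('side_17.png')[80:320,220:450];cv2.imwrite('both_17.png',cv2.resize(np.hstack([a,b]),(800,417)))"
```

```text
t 26.3 p [ 0.6536 -0.0178  0.0583] F [ 0.   1.  -2.8] w 0.644 yaw_y -5.18 q6 0.03
to [ 0.6536 -0.0163  0.029 ] rows [ 1.4 -0.3 29.3] turn -0.0
```

View pics/both_17.png

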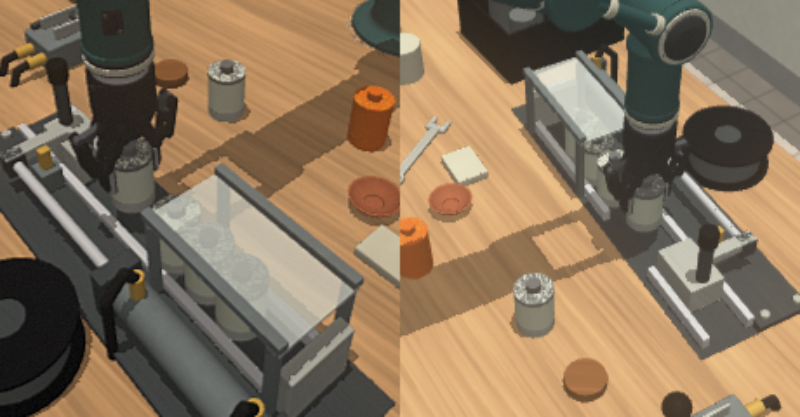

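move_arm(
  steps=[
    [0,0,15,0,40],
    [0,0,24,0,40],
    [0,0,28,0,40],
    [0,0,28,0,40],
    [0,0,28,0,40],
    [0,0,28,0,70],
    [0,0,28,0,100],
    [0,0,28,0,100],
    [0,0,28,0,100],
    [0,0,-20,0,100],
    [0,0,-55,0,100],
    [-50,0,-55,0,0],
    [-50,0,-55,0,0],
    [-50,0,-55,0,0],
    [-50,0,-15,0,0],
    [-50,0,20,0,0],
    [-50,0,34,0,0],
    [-50,0,34,0,0],
    [-50,0,34,0,0],
  ],
)

```text
time: 28.2
tool_pos: [0.6483, -0.0671, 0.0226]
tcp_rot: [-2.319, -2.119, -0.0]
wrist_force: [0.2, 0.7, 0.1]
width: -0.002
```

```bash
python3 - <<'E'
from h import *
find('18')
p=L2w(.245); plan((*p,.022))
E
cd pics; python3 -c "
import cv2,numpy as np
a=cv2.imread('scene_18.png')[150:390,200:430];b=cv2.imread('side_18.png')[80:320,220:450];cv2.imwrite('both_18.png',cv2.resize(np.hstack([a,b]),(800,417)))"
```

```text
scene px [330. 186.] n 31 xyz [ 0.4183 -0.0752  0.0899] ext [0.019 0.019] lane 0.3759 -0.2291
scene px [235. 210.] n 21 xyz [ 0.6415 -0.1688  0.0908] ext [0.015 0.011] lane 0.449 0.0018
scene px [277. 225.] n 21 xyz [ 0.6087 -0.0591  0.0908] ext [0.017 0.019] lane 0.3427 -0.0408
scene px [267. 233.] n 15 xyz [ 0.6397 -0.0544  0.0908] ext [0.01  0.014] lane 0.3352 -0.0104
scene px [260. 236.] n 18 xyz [ 0.6597 -0.0584  0.0912] ext [0.011 0.019] lane 0.3374 0.0099
scene px [249. 241.] n 18 xyz [ 0.6877 -0.0623  0.0904] ext [0.017 0.013] lane 0.3387 0.0382
scene px [274. 243.] n 55 xyz [ 0.6511 -0.0174  0.09  ] ext [0.018 0.022] lane 0.2974 -0.0024
scene px [287. 291.] n 19 xyz [0.7148 0.0975 0.0904] ext [0.009 0.01 ] lane 0.1772 0.0508
scene px [399. 326.] n 12 xyz [0.6314 0.2866 0.0909] ext [0.008 0.007] lane -0.0037 -0.0493
scene px [356. 362.] n 23 xyz [0.7302 0.275  0.0907] ext [0.01  0.013] lane -0.001 0.0501
side px [343. 169.] n 24 xyz [0.6604 0.0726 0.0906] ext [0.018 0.019] lane 0.2069 -0.0012
side px [384. 199.] n 13 xyz [ 0.685  -0.0781  0.0903] ext [0.015 0.01 ] lane 0.3547 0.0369
side px [376. 203.] n 12 xyz [ 0.6587 -0.0801  0.0911] ext [0.013 0.012] lane 0.3591 0.0109
side px [370. 206.] n 12 xyz [ 0.6376 -0.0754  0.0911] ext [0.011 0.018] lane 0.3563 -0.0106
side px [394. 232.] n 14 xyz [ 0.6362 -0.1779  0.0911] ext [0.011 0.016] lane 0.4585 -0.0027
side px [296. 243.] n 37 xyz [ 0.4192 -0.0769  0.0903] ext [0.019 0.022] lane 0.3775 -0.2279
t 28.3 p [ 0.6498 -0.0676  0.0244] F [ 0.4 -1.1  0.4] w -0.007 yaw_y -5.18 q6 -0.05
to [0.6582 0.0345 0.022 ] rows [102.4  -0.9   2.3] turn -0.0
```

View pics/both_18.png

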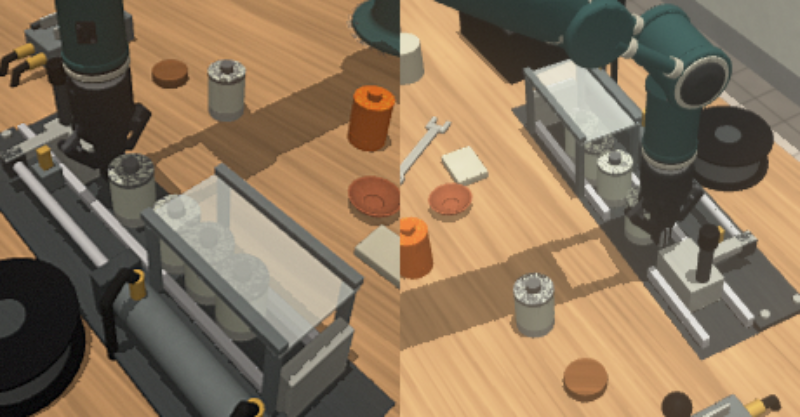

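move_arm(
  steps=[
    [0,0,1,0,0],
    [15,0,1,0,0],
    [30,0,1,0,0],
    [43,0,1,0,0],
    [55,0,1,0,0],
    [67,0,1,0,0],
    [77,0,1,0,0],
    [87,0,1,0,0],
    [94,0,1,0,0],
    [97,0,1,0,0],
    [97,0,1,0,0],
  ],
)

```text
time: 29.4
tool_pos: [0.6566, 0.0298, 0.0211]
tcp_rot: [-2.319, -2.12, 0.001]
wrist_force: [-0.1, -2.4, 0.6]
width: 0.004
```

```bash
python3 - <<'E'
from h import *
find('19')
plan((.419,-.076,.13),(.419,-.076,.027))
E
cd pics; python3 -c "
import cv2,numpy as np
a=cv2.imread('scene_19.png')[150:390,200:430];b=cv2.imread('side_19.png')[80:320,220:450];cv2.imwrite('both_19.png',cv2.resize(np.hstack([a,b]),(800,417)))"
```

```text
scene px [330. 187.] n 33 xyz [ 0.4188 -0.0744  0.0903] ext [0.019 0.019] lane 0.375 -0.2286
scene px [236. 210.] n 16 xyz [ 0.642  -0.1688  0.0907] ext [0.015 0.011] lane 0.449 0.0022
scene px [305. 249.] n 29 xyz [0.6177 0.0403 0.091 ] ext [0.017 0.014] lane 0.2429 -0.0408
scene px [295. 257.] n 18 xyz [0.6467 0.0425 0.091 ] ext [0.013 0.014] lane 0.238 -0.0121
scene px [286. 262.] n 17 xyz [0.6683 0.0399 0.0908] ext [0.01  0.015] lane 0.2388 0.0096
scene px [274. 268.] n 20 xyz [0.6967 0.0342 0.0908] ext [0.017 0.012] lane 0.2419 0.0384
scene px [288. 291.] n 19 xyz [0.7139 0.0969 0.0909] ext [0.01  0.012] lane 0.1778 0.0499
scene px [399. 326.] n 14 xyz [0.6311 0.2866 0.0903] ext [0.008 0.007] lane -0.0037 -0.0496
scene px [356. 362.] n 24 xyz [0.7304 0.275  0.0906] ext [0.01  0.013] lane -0.0011 0.0503
side px [294. 133.] n 13 xyz [0.6304 0.2817 0.0907] ext [0.009 0.016] lane 0.0013 -0.0499
side px [365. 175.] n 19 xyz [0.6969 0.0216 0.0911] ext [0.019 0.018] lane 0.2544 0.0398
side px [395. 232.] n 17 xyz [ 0.6386 -0.1784  0.0907] ext [0.016 0.014] lane 0.4588 -0.0003
side px [296. 243.] n 36 xyz [ 0.4196 -0.0778  0.0902] ext [0.019 0.019] lane 0.3783 -0.2275
t 29.5 p [0.6566 0.0297 0.0211] F [ 0.1 -1.6 -1.1] w 0.003 yaw_y -5.17 q6 0.1
to [ 0.419 -0.076  0.13 ] rows [-126.7 -227.1 -108.9] turn -0.0
to [ 0.419 -0.076  0.027] rows [-126.7 -227.1   -5.9] turn -0.0
```

View pics/both_19.png

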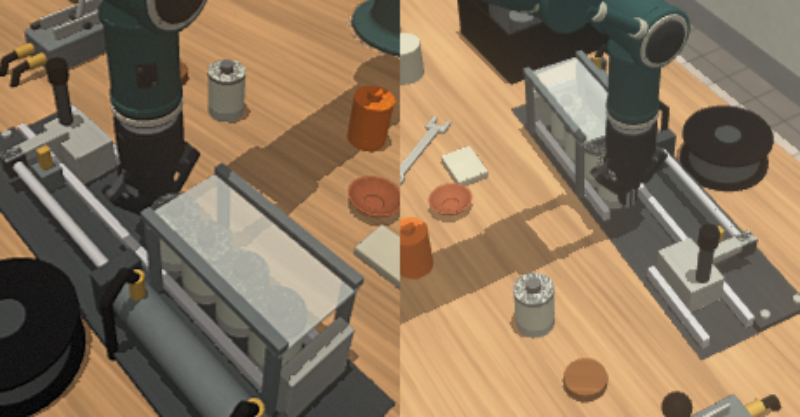

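Four are in. Now the last one, at (0.419, -0.076).

move_arm(
  steps=[
    [-6,0,0,0,0],
    [-6,0,-50,0,0],
    [-10,-10,-100,0,50],
    [-35,-50,-110,0,100],
    [-60,-90,-110,0,100],
    [-85,-130,-110,0,100],
    [-110,-170,-110,0,100],
    [-127,-210,-110,0,100],
    [-127,-228,-110,0,100],
    [-127,-228,-110,0,100],
    [-127,-228,-110,0,100],
    [-127,-228,-70,0,100],
    [-127,-228,-35,0,100],
    [-127,-228,-11,0,100],
    [-127,-228,-7,0,100],
    [-127,-228,-7,0,100],
    [-127,-228,-7,0,100],
  ],
)

```text
time: 31.2
tool_pos: [0.4202, -0.077, 0.0295]
tcp_rot: [2.318, 2.118, 0.002]
wrist_force: [0.1, -0.1, 0.5]
width: 0.998
```

```bash
python3 - <<'E'
from h import *
cam('wrist','wrist_20');cam('side')
p=L2w(.300)
plan((*p,.029))
E
```

```text
t 31.3 p [ 0.4202 -0.0772  0.0299] F [-0.   0.4  0.3] w 1.001 yaw_y -5.18 q6 -0.15
to [ 0.6532 -0.0203  0.029 ] rows [ 77.7 226.9   1.6] turn -0.0
```

View pics/wrist_20.png

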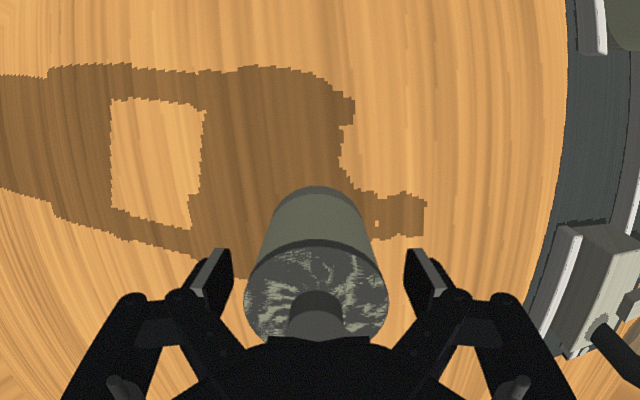

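move_arm(
  steps=[
    [0,0,0,0,45],
    [0,0,0,0,40],
    [0,0,0,0,40],
    [0,0,0,0,40],
    [0,0,-40,0,40],
    [2,5,-80,0,40],
    [20,45,-100,0,40],
    [40,90,-100,0,40],
    [60,135,-100,0,40],
    [78,180,-100,0,40],
    [78,218,-100,0,40],
    [78,228,-100,0,40],
    [78,228,-100,0,40],
    [78,228,-80,0,40],
    [78,228,-50,0,40],
    [78,228,-30,0,40],
    [78,228,-28,0,40],
    [78,228,-28,0,40],
    [78,228,-28,0,40],
  ],
)

```text
time: 33.2
tool_pos: [0.6527, -0.02, 0.0578]
tcp_rot: [2.319, 2.117, 0.002]
wrist_force: [0.2, 0.4, -3.0]
width: 0.649
```

```bash
python3 - <<'E'
from h import *
cam('scene','scene_21');cam('side','side_21');p=L2w(.299)
plan((*p,.029))
E
cd pics; python3 -c "
import cv2,numpy as np
a=cv2.imread('scene_21.png')[150:390,200:430];b=cv2.imread('side_21.png')[80:320,220:450];cv2.imwrite('both_21.png',cv2.resize(np.hstack([a,b]),(800,417)))"
```

```text
t 33.3 p [ 0.6535 -0.0199  0.0583] F [-0.3  0.5 -2.2] w 0.641 yaw_y -5.2 q6 0.02
to [ 0.6533 -0.0193  0.029 ] rows [ 0.6 -0.3 29.3] turn -0.0
```

View pics/both_21.png

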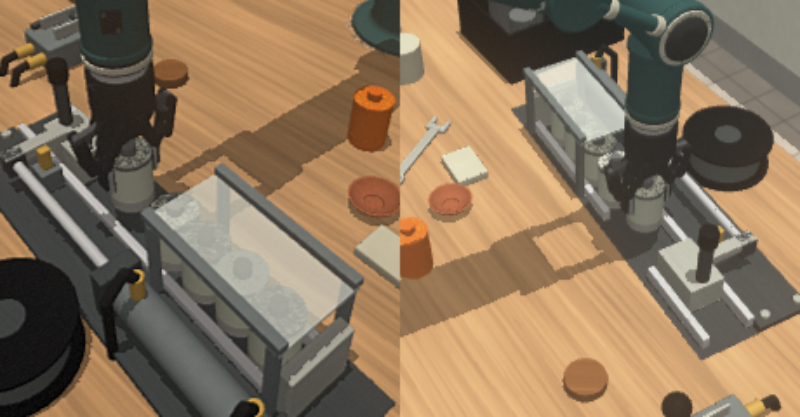

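move_arm(
  steps=[
    [0,0,15,0,40],
    [0,0,24,0,40],
    [0,0,28,0,40],
    [0,0,28,0,40],
    [0,0,28,0,40],
    [0,0,28,0,70],
    [0,0,28,0,100],
    [0,0,28,0,100],
    [0,0,28,0,100],
    [0,0,-20,0,100],
    [0,0,-55,0,100],
    [-50,0,-55,0,0],
    [-50,0,-55,0,0],
    [-50,0,-55,0,0],
    [-50,0,-15,0,0],
    [-50,0,20,0,0],
    [-50,0,34,0,0],
    [-50,0,34,0,0],
    [-50,0,34,0,0],
  ],
)

```text
time: 35.2
tool_pos: [0.6482, -0.0691, 0.0226]
tcp_rot: [-2.319, -2.119, -0.0]
wrist_force: [-0.1, 0.1, 0.6]
width: 0.001
```

move_arm(
  steps=[
    [0,0,0,0,0],
    [10,0,0,0,0],
    [22,0,0,0,0],
    [33,0,0,0,0],
    [42,0,0,0,0],
    [46,0,0,0,0],
    [46,0,0,0,0],
    [46,0,0,0,0],
  ],
)

```text
time: 36.0
tool_pos: [0.6517, -0.0232, 0.0219]
tcp_rot: [-2.319, -2.118, 0.0]
wrist_force: [0.7, -0.9, -0.6]
width: -0.0
```

```bash
python3 - <<'E'
from h import *
find('22');state()
for n in('scene','side'):
    c=bot.read_camera(n);P=cloud(c);Z=P[...,2]
    m=(c['depth']>0)&(Z>.15)&(Z<.21)&(abs(P[...,1]+.37)<.06)&(P[...,0]>.38)&(P[...,0]<.5)
    q=P[m];v=q-np.array(c['xyz']);v/=np.linalg.norm(v,axis=1)[:,None]
    # sphere fit
    A=np.c_[2*q,np.ones(len(q))];s=np.linalg.lstsq(A,(q**2).sum(1),rcond=None)[0]
    print(n,len(q),'knob sphere',s[:3].round(4),np.sqrt(s[3]+s[:3]@s[:3]).round(4))
E
cd pics; python3 -c "
import cv2,numpy as np
a=cv2.imread('scene_22.png')[150:390,200:430];b=cv2.imread('side_22.png')[80:320,220:450];cv2.imwrite('both_22.png',cv2.resize(np.hstack([a,b]),(800,417)))"
```

```text
scene px [236. 209.] n 20 xyz [ 0.6417 -0.1691  0.0908] ext [0.015 0.011] lane 0.4492 0.0019
scene px [290. 235.] n 21 xyz [ 0.6122 -0.0141  0.0911] ext [0.018 0.017] lane 0.2975 -0.0414
scene px [279. 243.] n 15 xyz [ 0.6424 -0.0107  0.0912] ext [0.012 0.013] lane 0.2915 -0.0117
scene px [271. 247.] n 20 xyz [ 0.663  -0.0138  0.0909] ext [0.011 0.017] lane 0.2926 0.0091
scene px [284. 252.] n 58 xyz [0.6545 0.0181 0.0898] ext [0.02  0.021] lane 0.2616 -0.0021
scene px [260. 253.] n 18 xyz [ 0.6913 -0.0141  0.0911] ext [0.017 0.003] lane 0.2904 0.0374
scene px [288. 291.] n 16 xyz [0.7145 0.097  0.0909] ext [0.01 0.01] lane 0.1777 0.0504
scene px [356. 362.] n 22 xyz [0.7303 0.2753 0.0909] ext [0.01  0.012] lane -0.0013 0.0502
side px [342. 169.] n 18 xyz [0.6577 0.0729 0.0897] ext [0.013 0.023] lane 0.2068 -0.0039
side px [375. 188.] n 17 xyz [ 0.6878 -0.0323  0.0913] ext [0.016 0.017] lane 0.3089 0.0355
side px [367. 193.] n 16 xyz [ 0.6599 -0.0353  0.0906] ext [0.014 0.013] lane 0.3144 0.008
side px [360. 195.] n 12 xyz [ 0.6396 -0.0318  0.0902] ext [0.014 0.018] lane 0.3127 -0.0125
side px [351. 199.] n 14 xyz [ 0.6102 -0.0292  0.0909] ext [0.018 0.011] lane 0.3128 -0.042
side px [394. 232.] n 15 xyz [ 0.6343 -0.1788  0.0905] ext [0.011 0.016] lane 0.4596 -0.0045
t 36.1 p [ 0.6517 -0.0233  0.022 ] F [ 0.2 -0.7 -0.4] w 0.005 yaw_y -5.2 q6 0.02
scene 0 knob sphere [0. 0. 0.] 0.0
side 249 knob sphere [ 0.424  -0.3778  0.1784] 0.0176
```

View pics/both_22.png

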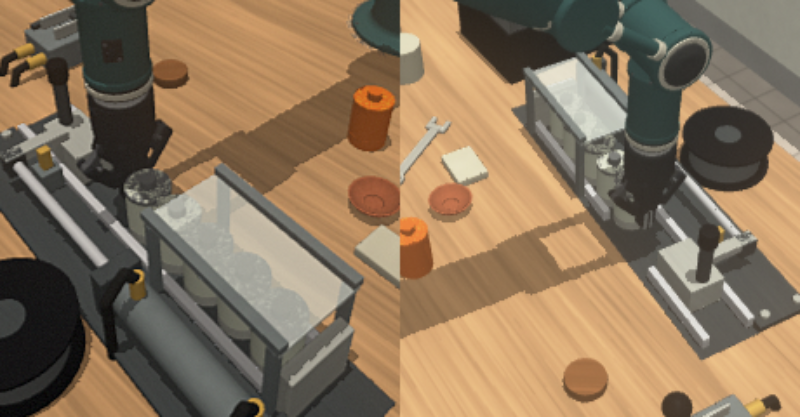

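All five are upright in the lane: number 5 is at 262 mm, and the fingers are clear of it. Next the lever. The knob is at about (0.424, -0.377, 0.179).

```bash
python3 - <<'E'
from h import *
c=bot.read_camera('side');P=cloud(c);Z=P[...,2]
m=(c['depth']>0)&(Z>.066)&(Z<.076)&(abs(P[...,1]+.37)<.06)&(P[...,0]>.38)&(P[...,0]<.56)
q=P[m]
for s in (q[q[:,1]>-.376],q[q[:,1]<-.385]):
    print(len(s),np.polyfit(s[:,0],s[:,1],1),s[:,0].min(),s[:,0].max())
plan((.376,-.374,.26),(.376,-.374,.16),yaw=-93.7)
E
```

```text
154 [-0.06042366 -0.33154664] 0.4092996705830953 0.5298592728743473
194 [-0.06497063 -0.37255004] 0.40667843135801646 0.5269331662946222
t 36.25 p [ 0.6519 -0.0235  0.0222] F [-0.2  0.5  0. ] w 0.002 yaw_y -5.21 q6 0.02
to [ 0.376 -0.374  0.26 ] rows [-374.  -243.  -237.9] turn 88.5
to [ 0.376 -0.374  0.16 ] rows [-374.  -243.  -137.9] turn 88.5
```

move_arm(
  steps=[
    [-8,0,0,0,0],
    [-8,0,-50,0,0],
    [-8,0,-100,0,0],
    [-8,0,-150,0,0],
    [-8,0,-200,0,0],
    [-8,0,-235,0,0],
  ],
)

```text
time: 36.85
tool_pos: [0.6524, -0.0324, 0.2622]
tcp_rot: [2.317, 2.115, 0.006]
wrist_force: [0.5, 0.1, 0.2]
width: 0.002
```

move_arm(
  steps=[
    [-366,-243,0,88.5,0],
    [-366,-243,0,88.5,0],
    [-366,-243,0,88.5,0],
    [-366,-243,0,88.5,0],
    [-366,-243,0,88.5,0],
    [-366,-243,0,88.5,0],
    [-366,-243,0,88.5,0],
    [-366,-243,0,88.5,0],
    [-366,-243,0,88.5,0],
    [-366,-243,0,88.5,0],
    [-366,-243,0,88.5,0],
    [-366,-243,0,88.5,0],
    [-366,-243,0,88.5,0],
    [-366,-243,0,88.5,0],
    [-366,-243,0,88.5,0],
  ],
)

```text
time: 38.35
tool_pos: [0.3763, -0.374, 0.2573]
tcp_rot: [3.14, -0.099, 0.0]
wrist_force: [-0.6, 0.2, 0.3]
width: 0.002
```

```bash
python3 - <<'E'
from h import *
cam('side','side_23');cam('scene','scene_23');
plan((.376,-.375,.16),(.4835,-.3815,.16),yaw=-93.6)
E
cd pics; python3 -c "
import cv2,numpy as np
a=cv2.imread('scene_23.png')[50:290,100:330];b=cv2.imread('side_23.png')[160:400,270:500];cv2.imwrite('both_23.png',cv2.resize(np.hstack([a,b]),(800,417)))"
```

```text
t 38.45 p [ 0.3763 -0.374   0.2573] F [-0.  -0.4  0.1] w 0.002 yaw_y -93.64 q6 0.81
to [ 0.376 -0.375  0.16 ] rows [-0.2  1.  97.3] turn -0.0
to [ 0.4835 -0.3815  0.16  ] rows [107.5   0.7  97.3] turn -0.0
```

View pics/both_23.png

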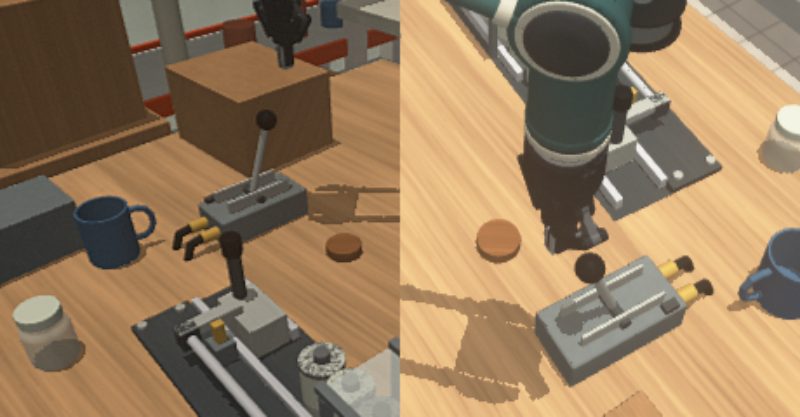

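move_arm(
  steps=[
    [-3,2,45,0,0],
    [-3,2,85,0,0],
    [-3,2,97,0,0],
    [-3,2,97,0,0],
    [10,2,97,0,0],
    [22,2,97,0,0],
    [34,2,97,0,0],
    [46,2,97,0,0],
    [58,2,97,0,0],
    [70,2,97,0,0],
    [82,2,97,0,0],
    [92,2,97,0,0],
    [100,2,97,0,0],
    [106,2,97,0,0],
    [108,2,97,0,0],
    [108,2,97,0,0],
  ],
)

```text
time: 40.05
tool_pos: [0.4839, -0.3831, 0.1601]
tcp_rot: [-3.14, 0.101, 0.0]
wrist_force: [0.0, 1.1, 0.0]
width: 0.0
```

```bash
python3 - <<'E'
from h import *
cam('side','side_24');cam('scene','scene_24');state()
E
cd pics; python3 -c "
import cv2,numpy as np
a=cv2.imread('scene_24.png')[50:290,100:330];b=cv2.imread('side_24.png')[160:400,270:500];cv2.imwrite('both_24.png',cv2.resize(np.hstack([a,b]),(800,417)))"
```

```text
t 40.15 p [ 0.4834 -0.3831  0.1601] F [0.1 1.1 0.6] w 0.001 yaw_y -93.7 q6 0.92
```

View pics/both_24.png

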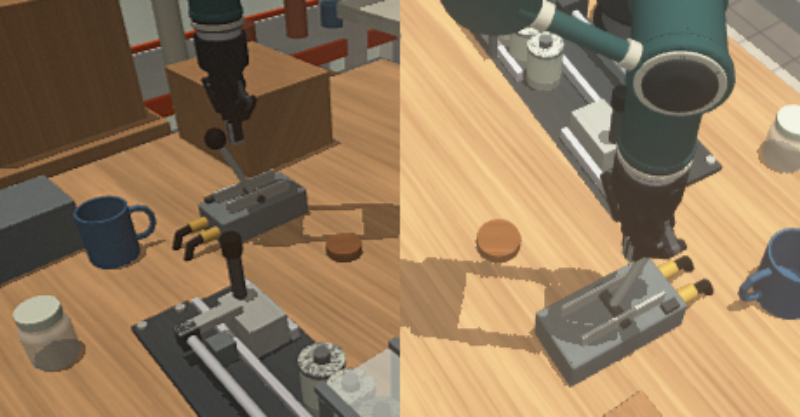

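The lever leans away and the pin beside the rail has dropped. Back off and move behind the pusher handle.

```bash
python3 - <<'E'
from h import *
p=L2w(.495)
plan((*p,.27),(*p,.125),yaw=-5.17)
E
```

```text
t 40.15 p [ 0.4834 -0.3831  0.1601] F [0.1 1.1 0.6] w 0.001 yaw_y -93.7 q6 0.92
to [ 0.6357 -0.2145  0.27  ] rows [ 141.  -178.1 -109.9] turn -88.5
to [ 0.6357 -0.2145  0.125 ] rows [ 141.1 -178.    35.1] turn -88.5
```

move_arm(
  steps=[
    [-15,0,0,0,0],
    [-30,0,0,0,0],
    [-30,0,-50,0,0],
    [-30,0,-100,0,0],
    [-30,0,-110,0,0],
    [-30,0,-110,0,0],
  ],
)

```text
time: 40.75
tool_pos: [0.4538, -0.3826, 0.2742]
tcp_rot: [3.135, -0.102, 0.008]
wrist_force: [-0.7, 0.0, -0.2]
width: -0.005
```

```bash
python3 - <<'E'
from h import *
p=L2w(.495)
plan((*p,.27),(*p,.125),yaw=-5.17)
for n in('scene','side'):
    c=cam(n,n+'_25');P=cloud(c);Z=P[...,2]
    m=(c['depth']>0)&(Z>.158)&(Z<.2)&(abs(P[...,1]+.382)<.03)&(abs(P[...,0]-.51)<.04)
    q=P[m]
    if len(q)>20:
        A=np.c_[2*q,np.ones(len(q))];s=np.linalg.lstsq(A,(q**2).sum(1),rcond=None)[0]
        print(n,len(q),s[:3].round(4),'joint',.35+np.arctan2(s[0]-.4695,s[2]-.058))
E
```

```text
t 40.75 p [ 0.4538 -0.3826  0.2742] F [-0.7  0.  -0.2] w -0.005 yaw_y -93.74 q6 0.89
to [ 0.6357 -0.2145  0.27  ] rows [ 170.4 -179.6    4.3] turn -88.6
to [ 0.6357 -0.2145  0.125 ] rows [ 169.7 -180.2  149.3] turn -88.6
scene 129 [ 0.5173 -0.3844  0.1768] joint 0.7325207166390272
side 248 [ 0.5189 -0.384   0.1762] joint 0.745873513340894
```

The lever is in float, at a joint angle of about 0.74 rad in both views.

move_arm(
  steps=[
    [170,-180,2,-88.5,0],
    [170,-180,2,-88.5,0],
    [170,-180,2,-88.5,0],
    [170,-180,2,-88.5,0],
    [170,-180,2,-88.5,0],
    [170,-180,2,-88.5,0],
    [170,-180,2,-88.5,0],
    [170,-180,2,-88.5,0],
    [170,-180,2,-88.5,0],
    [170,-180,2,-88.5,0],
    [170,-180,2,-88.5,0],
    [170,-180,2,-88.5,0],
    [170,-180,2,-88.5,0],
    [170,-180,2,-88.5,0],
  ],
)

```text
time: 42.25
tool_pos: [0.6344, -0.2125, 0.2669]
tcp_rot: [-2.319, -2.116, 0.002]
wrist_force: [-0.0, -0.6, 1.3]
width: -0.002
```

```bash
python3 - <<'E'
from h import *
find('26')
p=L2w(.495)
plan((*p,.125),yaw=-5.17)
for n in('scene','side'):
    c=bot.read_camera(n);P=cloud(c);Z=P[...,2]
    m=(c['depth']>0)&(Z>.152)&(Z<.158)&(abs(P[...,1]+.17)<.03)&(abs(P[...,0]-.64)<.03)
    q=P[m];print(n,len(q),((q.min(0)+q.max(0))/2).round(4))
E
cd pics; python3 -c "
import cv2,numpy as np
a=cv2.imread('scene_26.png')[150:390,150:380];b=cv2.imread('side_26.png')[80:320,270:500];cv2.imwrite('both_26.png',cv2.resize(np.hstack([a,b]),(800,417)))"
```

```text
scene px [236. 210.] n 21 xyz [ 0.6416 -0.1684  0.0906] ext [0.015 0.012] lane 0.4486 0.0018
scene px [284. 252.] n 61 xyz [0.6543 0.0184 0.0898] ext [0.021 0.02 ] lane 0.2614 -0.0024
scene px [288. 291.] n 18 xyz [0.7143 0.0971 0.0908] ext [0.01  0.011] lane 0.1776 0.0503
scene px [399. 326.] n 14 xyz [0.6314 0.2868 0.0905] ext [0.009 0.007] lane -0.0038 -0.0494
scene px [356. 362.] n 19 xyz [0.7302 0.2753 0.0908] ext [0.01  0.013] lane -0.0013 0.0501
side px [354. 158.] n 12 xyz [0.7139 0.0954 0.0905] ext [0.011 0.013] lane 0.1794 0.05
side px [343. 169.] n 24 xyz [0.66   0.0736 0.0899] ext [0.02  0.018] lane 0.2059 -0.0017
side px [353. 182.] n 25 xyz [0.654  0.0156 0.0896] ext [0.02 0.02] lane 0.2642 -0.0025
side px [394. 232.] n 16 xyz [ 0.6357 -0.1769  0.0902] ext [0.014 0.017] lane 0.4576 -0.0033
t 42.35 p [ 0.6348 -0.2126  0.2677] F [-0.2 -0.6  0.8] w -0.0 yaw_y -5.23 q6 -0.27
to [ 0.6357 -0.2145  0.125 ] rows [ -1.9   1.2 142.7] turn -0.1
scene 67 [ 0.6394 -0.174   0.1543]
side 57 [ 0.6398 -0.1745  0.1547]
```

View pics/both_26.png

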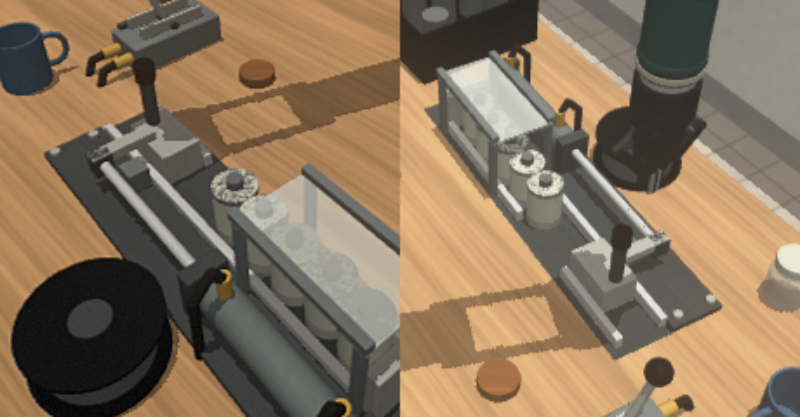

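move_arm(
  steps=[
    [-2,1,50,0,0],
    [-2,1,100,0,0],
    [-2,1,135,0,0],
    [-2,1,142,0,0],
    [-2,1,142,0,0],
    [-2,1,142,0,0],
    [8,1,142,0,0],
    [18,1,142,0,0],
    [28,1,142,0,0],
    [38,1,142,0,0],
    [48,1,142,0,0],
    [58,1,142,0,0],
    [68,1,142,0,0],
    [77,1,142,0,0],
    [85,1,142,0,0],
    [90,1,142,0,0],
    [90,1,142,0,0],
  ],
)

```text
time: 44.15
tool_pos: [0.6437, -0.1217, 0.1258]
tcp_rot: [-2.318, -2.118, 0.0]
wrist_force: [-1.2, -0.5, 0.3]
width: 0.003
```

```bash
cat >> h.py <<'E'
def handle():
    for n in('scene','side'):
        c=bot.read_camera(n);P=cloud(c);Z=P[...,2]
        l=(P[...,:2]-S0)@EX; y=(P[...,:2]-S0)@EY
        m=(c['depth']>0)&(Z>.051)&(Z<.057)&(abs(y)<.027)&(l>.24)&(l<.5)
        px=c['pixels'].astype(int)
        print(n,'block top front L',np.percentile(l[m],[1,3,50,99]).round(4) if m.sum() else None)
        for lo,hi in((.152,.158),):
            m=(c['depth']>0)&(Z>lo)&(Z<hi)&(abs(y)<.02)&(l>.3)&(l<.5)
            q=P[m]
            if len(q)>10:
                w=((q.min(0)+q.max(0))/2);print(n,len(q),'handle L',((w[:2]-S0)@EX).round(4),'=> nose',((w[:2]-S0)@EX-.075).round(4))
E
python3 - <<'E'
from h import *
find('27');handle();state()
E
cd pics; python3 -c "
import cv2,numpy as np
a=cv2.imread('scene_27.png')[150:390,150:380];b=cv2.imread('side_27.png')[80:320,270:500];cv2.imwrite('both_27.png',cv2.resize(np.hstack([a,b]),(800,417)))"
```

```text
scene px [253. 227.] n 21 xyz [ 0.6494 -0.0925  0.0908] ext [0.013 0.016] lane 0.3723 0.0027
scene px [284. 252.] n 60 xyz [0.6543 0.0186 0.0898] ext [0.02 0.02] lane 0.2612 -0.0025
scene px [288. 291.] n 17 xyz [0.7145 0.0972 0.0908] ext [0.011 0.009] lane 0.1774 0.0504
scene px [399. 326.] n 13 xyz [0.6316 0.2866 0.0909] ext [0.009 0.007] lane -0.0037 -0.0492
scene px [356. 362.] n 22 xyz [0.7298 0.275  0.0908] ext [0.01  0.013] lane -0.001 0.0497
side px [294. 133.] n 12 xyz [0.6296 0.2801 0.0912] ext [0.009 0.016] lane 0.0029 -0.0506
side px [343. 170.] n 30 xyz [0.6601 0.0724 0.0899] ext [0.021 0.021] lane 0.2071 -0.0015
side px [353. 182.] n 24 xyz [0.6541 0.0156 0.09  ] ext [0.019 0.02 ] lane 0.2642 -0.0024
scene block top front L [0.2531 0.3002 0.3361 0.3884]
scene 120 handle L 0.3852 => nose 0.3102
side block top front L [0.2754 0.2863 0.3406 0.3924]
side 21 handle L 0.3902 => nose 0.3152
t 44.35 p [ 0.6437 -0.1229  0.1257] F [-0.2 -0.2 -0.7] w -0.001 yaw_y -5.2 q6 -0.14
```

View pics/both_27.png

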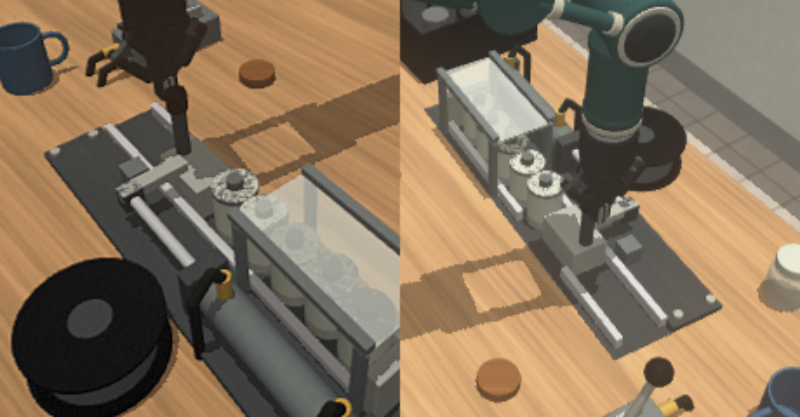

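move_arm(
  steps=[
    [5,0,0,0,0],
    [10,0,0,0,0],
    [14,0,0,0,0],
    [17,0,0,0,0],
    [20,0,0,0,0],
    [22,0,0,0,0],
    [24,0,0,0,0],
    [24,0,0,0,0],
  ],
)

```text
time: 45.15
tool_pos: [0.6458, -0.1011, 0.1259]
tcp_rot: [2.318, 2.118, -0.005]
wrist_force: [-1.0, -8.8, -2.2]
width: 0.002
```

move_arm(
  steps=[
    [1,0,0,0,0],
    [2,0,0,0,0],
    [3,0,0,0,0],
    [3,0,0,0,0],
  ],
)

```text
time: 45.55
tool_pos: [0.646, -0.0991, 0.126]
tcp_rot: [2.317, 2.117, -0.007]
wrist_force: [-2.1, -9.9, -1.0]
width: -0.002
```

```bash
python3 - <<'E'
from h import *
find('28');handle();s,_=state();print('finger L',(s['tool_pos'][:2]-S0)@EX)
E
cd pics; python3 -c "
import cv2,numpy as np
a=cv2.imread('scene_28.png')[150:390,150:380];b=cv2.imread('side_28.png')[80:320,270:500];cv2.imwrite('both_28.png',cv2.resize(np.hstack([a,b]),(800,417)))"
```

```text
scene px [259. 231.] n 18 xyz [ 0.6504 -0.0675  0.0912] ext [0.016 0.011] lane 0.3473 0.0014
scene px [287. 255.] n 62 xyz [0.656  0.0302 0.0897] ext [0.02  0.021] lane 0.2495 -0.0018
scene px [287. 291.] n 18 xyz [0.7143 0.097  0.0911] ext [0.01  0.011] lane 0.1777 0.0503
scene px [399. 326.] n 13 xyz [0.6313 0.2867 0.0909] ext [0.009 0.007] lane -0.0038 -0.0495
scene px [356. 362.] n 24 xyz [0.73   0.2751 0.0909] ext [0.01  0.013] lane -0.0011 0.0499
side px [341. 167.] n 23 xyz [0.66   0.0816 0.0906] ext [0.018 0.019] lane 0.1979 -0.0023
side px [351. 179.] n 26 xyz [0.6554 0.0288 0.0903] ext [0.018 0.018] lane 0.251 -0.0022
side px [372. 205.] n 17 xyz [ 0.6461 -0.0768  0.0905] ext [0.015 0.018] lane 0.3569 -0.002
scene block top front L [0.2513 0.2804 0.3181 0.366 ]
scene 116 handle L 0.3628 => nose 0.2878
side block top front L [0.268  0.2742 0.3178 0.3706]
side 21 handle L 0.3673 => nose 0.2923
t 45.75 p [ 0.646  -0.0991  0.126 ] F [ -2.4 -11.2  -1. ] w -0.001 yaw_y -5.18 q6 -0.09
finger L 0.37912803750430496
```

View pics/both_28.png

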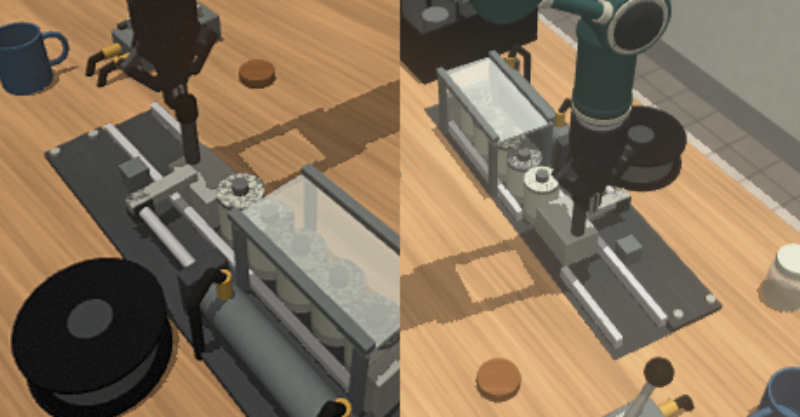

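move_arm(
  steps=[
    [1,0,0,0,0],
    [2,0,0,0,0],
    [3,0,0,0,0],
    [4,0,0,0,0],
    [4,0,0,0,0],
    [4,0,0,0,0],
  ],
)

```text
time: 46.35
tool_pos: [0.646, -0.0988, 0.1261]
tcp_rot: [2.314, 2.115, -0.013]
wrist_force: [-3.1, -21.8, -2.0]
width: 0.003
```

move_arm(
  steps=[
    [1,0,0,0,0],
    [2,0,0,0,0],
    [3,0,0,0,0],
    [4,0,0,0,0],
    [4,0,0,0,0],
    [4,0,0,0,0],
  ],
)

```text
time: 46.95
tool_pos: [0.6461, -0.0985, 0.1262]
tcp_rot: [2.311, 2.112, -0.019]
wrist_force: [-4.2, -31.1, -2.4]
width: 0.003
```

It has stalled at 31 N with no further travel, so the row is tight. Back off and check.

move_arm(
  steps=[
    [-4,0,0,0,0],
    [-8,0,0,0,0],
    [-20,0,0,0,0],
    [-40,0,0,0,0],
    [-40,0,-50,0,0],
    [-40,0,-100,0,0],
    [-40,-45,-150,0,0],
    [-40,-95,-150,0,0],
    [-40,-145,-150,0,0],
    [-40,-195,-150,0,0],
    [-40,-235,-150,0,0],
    [-40,-235,-150,0,0],
    [-40,-235,-150,0,0],
  ],
)

```text
time: 48.25
tool_pos: [0.4093, -0.1063, 0.277]
tcp_rot: [2.318, 2.117, 0.003]
wrist_force: [1.2, 0.6, 1.1]
width: 0.0
```

```bash
python3 - <<'E'
from h import *
find('29');handle();state()
for n in('scene','side'):
    c=bot.read_camera(n);P=cloud(c);Z=P[...,2]
    m=(c['depth']>0)&(Z>.158)&(Z<.2)&(abs(P[...,1]+.382)<.03)&(abs(P[...,0]-.51)<.04)
    q=P[m]
    A=np.c_[2*q,np.ones(len(q))];s=np.linalg.lstsq(A,(q**2).sum(1),rcond=None)[0]
    print(n,len(q),s[:3].round(4),'joint',.35+np.arctan2(s[0]-.4695,s[2]-.058))
E
cd pics; python3 -c "
import cv2,numpy as np
a=cv2.imread('scene_29.png')[180:390,190:420];b=cv2.imread('side_29.png')[90:300,260:490];cv2.imwrite('both_29.png',cv2.resize(np.hstack([a,b]),(800,365),interpolation=cv2.INTER_CUBIC))"
```

```text
scene px [259. 232.] n 22 xyz [ 0.6501 -0.0685  0.0904] ext [0.016 0.013] lane 0.3483 0.0013
scene px [287. 255.] n 63 xyz [0.6561 0.0295 0.0901] ext [0.02 0.02] lane 0.2502 -0.0016
scene px [288. 291.] n 18 xyz [0.7143 0.0973 0.0908] ext [0.009 0.011] lane 0.1774 0.0503
scene px [399. 326.] n 14 xyz [0.6314 0.2869 0.0907] ext [0.008 0.007] lane -0.0039 -0.0493
scene px [356. 362.] n 25 xyz [0.7303 0.2751 0.0907] ext [0.01  0.013] lane -0.0012 0.0502
side px [341. 167.] n 24 xyz [0.6602 0.0822 0.0906] ext [0.02  0.019] lane 0.1973 -0.0023
side px [351. 180.] n 30 xyz [0.6545 0.0278 0.0902] ext [0.022 0.02 ] lane 0.252 -0.003
side px [372. 206.] n 13 xyz [ 0.6453 -0.0791  0.0905] ext [0.016 0.012] lane 0.3593 -0.0026
scene block top front L [0.2503 0.2789 0.3181 0.3661]
scene 84 handle L 0.3531 => nose 0.2781
side block top front L [0.2675 0.2745 0.3156 0.3701]
side 51 handle L 0.3557 => nose 0.2807
t 48.45 p [ 0.4112 -0.1069  0.2767] F [-0.4 -0.4  0.8] w 0.002 yaw_y -5.17 q6 -0.22
scene 129 [ 0.5171 -0.3842  0.1769] joint 0.7308630918339192
side 247 [ 0.5187 -0.3838  0.176 ] joint 0.745039440143914
```

View pics/both_29.png

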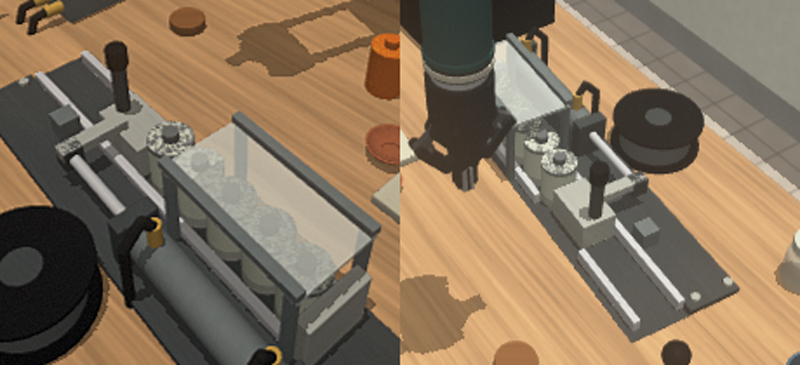

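View pics/side_29.png

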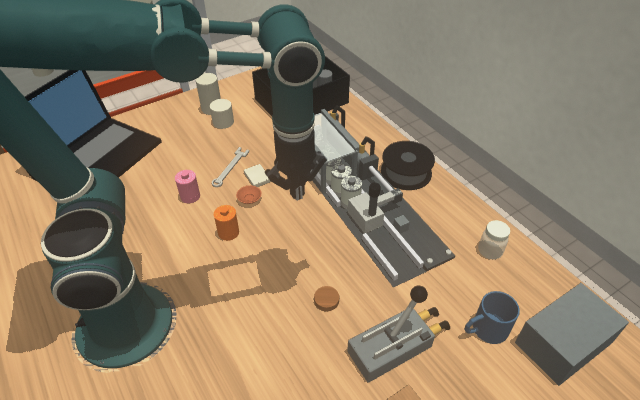

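The nose is at 279 mm, against 5 × 56 = 280 mm for a tight row. The lever is in float, the row is upright and the robot is clear. Handing in.

```bash
python3 -c "
from h import *
print(bot.finish_job());"
```

```text
the job is handed in; nothing more can be done
None
```

All five cartridges are upright in single file in the lane, the lever is in float, and the row is closed up against the end stop. I handed the job in at about 49 s; it gives no verdict.

- **Loading:** I lowered each cartridge into the lane at the loading gap from above, released it, and pushed the row along with shut fingers. One cartridge was knocked about 27 mm aside during the run, so I located it again before picking it up.
- **Lever:** I pushed it only after all five were in and let go. In the last check both views put it at about 0.73 to 0.75 rad, in the float notch.
- **Pusher:** I slid it by pushing on the handle until it stalled at about 31 N on the fingers with no further travel. I then backed the arm off clear of everything.
- **Last checks:** The pusher nose read 278 mm in one view and 281 mm in the other; five cartridges in contact make 280 mm. The last cartridge sits at about 251 mm (252 expected).
- **Disagreements:** While the arm partly hid the handle, the nose readings were up to about 10 mm too far back; they came right once the view was clear. I checked the cartridges under the guard only by eye through the plastic, and the tile, dish, disc and spanner only by eye; all looked right.

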